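# Check a bridge height gauge on hex length standards

### The arm

A 6-joint arm with a two-finger parallel gripper is mounted at the origin on a cart in front of the work surface, level with it; the furniture and walls round the work are solid. World frame = base frame: x ahead of the robot, y to its left, z up, the work surface at z = 0. Lengths are in m, angles in rad, forces in N, time in s.
With the tool pointing down it reaches from about 0.35 to 0.875 m from the base axis. Payload 4.2 kg.
Tool frame: the origin (TCP) lies midway between the tips of the shut fingers; the grasp point (between the pads) lies 19 mm behind it (robot.hold_point_z is the distance from the TCP to the grasp point, in m); z points along the fingers, y is the direction in which the jaws open and shut (so a half turn about z gives the same grasp; the last joint's range is limited). The gripper opens to 87 mm and grips with 3 to 60 N. Pads are 19 mm wide; open, the fingers measure 117 mm over their backs; the gripper's body (75 mm by 190 mm) begins 51 mm behind the grasp point.
Start: joints at [1.593, 0.385, 0.008, 0, -1.194, -0.259], TCP at [0.147, 0.608, 0.202] pointing down, gripper open.
Joint ranges: [-3.14, 3.14], [-1.21, 2.06], [-1.07, 1.41], [-3.16, 2.05], [-2.99, -0.16], [-3.1, 3.1]. Speed limits (rad/s): [2.79, 2.79, 3.14, 3.14, 3.14, 3.14].

### API

Orientations are given as a unit quaternion [x, y, z, w].
In Python, from plant import robot gives the robot as it stands.
- The arm moves only by the tool jog_arm, never from a script. Its argument "motion" is one flat list of numbers, 7 for each row, row after row: the opening, from 0 (shut) to 1 (fully open), then the shift along the tool's x, y, z in m, then the turn, a rotation vector about the tool's x, y, z in rad. A call has 1 to 5 rows; each row shifts and turns the commanded pose from where the row before left it, along the tool's axes as they then stand; what a row does not reach is not made up. A row lasts 1/12 s, in which the tool goes at most 41.7 mm and 7.16 degrees, less where a joint would pass 70% of its speed; a pose out of reach is approached as far as the arm can. A call is refused whole if a number of a shift passes 0.0417 or a number of a turn 0.125, either way. A call with a gripper value outside its range is refused whole. The fingers move at their own pace and stop on an object; "force" is the grip in N (left out, the last holds). Time passes only in rows, so rows that do not move let the fingers close. It gives the time, the measured TCP pose, the force and the opening at its end, in the units of the state.
- robot.get_obs(): the state, without advancing time (a new reading comes with each control period).
- robot.grab_frame(name): name is "scene" or "side" or "wrist"; returns a dict with "img" (384x512x3 uint8, red, green, blue), "camera_matrix" (3x3 intrinsics, pixels), "k1" (the pictures are not rectified: a ray, as slopes to the right and down, at radius r is drawn at 1 + k1 r^2 times it, then the intrinsics apply), "pose" (4x4, takes a point from camera to world coordinates). Camera axes: x right, y down, z forward; pixel columns grow to the right and rows downward; lengths in m; the calibration is good to about 2 mm. A picture is of the moment at which its call begins. There is no depth.
- robot.finish_job(): hands the job in, once; it reports no verdict.
The state is a dict: "clock": time; "qpos": joint angles; "qd": joint speeds; "effort": joint torques, N m; "eef_pos": TCP position; "orientation": TCP orientation; "ft_force": force on the tool from outside, world axes, zero at the start; "ft_torque": the same for the moment, N m; "grip_width": finger opening in m.
Only numpy, scipy, OpenCV 4.12 (cv2) and the standard library are available. Lean on these libraries where they do the work, as an engineer would, in place of code of your own. Each camera call takes 0.05 s, during which the arm holds its last target. There are 200 camera calls.

### The job

Check the height gauge on the hex standards: first stand every steel hex standard upright in the slot of the jaw block, down on the slot floor with two flats square to the jaws, leaving room between them for the gauge as the marks on the jaws show. Then stand the gauge astride each of them in turn, from the shortest to the tallest, with both its legs flat on the jaws and its sprung foot pushed up by the middle of the standard's top. Drop the checked standards into the white pot, all of them by the end, and leave the gauge standing upright on the bench, without disturbing the other things there.

Things in the scene. Friction and masses are not known exactly. Their poses are not given: they have to be found in the camera images.
- hex_24: plain steel hexagonal length standard, 24 mm long, 28 mm across the flats (32.3 mm across the corners), 88 g or so, at the start standing upright on the bench on a hex end face (may be absent: three or all four are there). Origin at its centre; z along its length (up while it stands); flats' normals along body x and every 60 degrees from it
- hex_30: plain steel hexagonal length standard, 30 mm long, 28 mm across the flats (32.3 mm across the corners), 110 g or so, at the start standing upright on the bench on a hex end face (may be absent: three or all four are there). Origin at its centre; z along its length (up while it stands); flats' normals along body x and every 60 degrees from it
- hex_36: plain steel hexagonal length standard, 36 mm long, 28 mm across the flats (32.3 mm across the corners), 132 g or so, at the start standing upright on the bench on a hex end face (may be absent: three or all four are there). Origin at its centre; z along its length (up while it stands); flats' normals along body x and every 60 degrees from it
- hex_42: plain steel hexagonal length standard, 42 mm long, 28 mm across the flats (32.3 mm across the corners), 154 g or so, at the start standing upright on the bench on a hex end face (may be absent: three or all four are there). Origin at its centre; z along its length (up while it stands); flats' normals along body x and every 60 degrees from it
- jaws: fixed jaw block, 220 x 105 mm: dark base plate and two parallel aluminium jaws with a straight slot between them, 31 mm wide, 10 mm deep, 220 mm long, open on top and at the ends. Origin on the bench under its middle; x along the slot, y across it, z up. Slot floor at z = 6 mm, flat jaw tops at z = 16 mm, jaws from |y| = 15.5 to 45.5 mm
- slot (a point): middle of the slot floor of the jaw block, axes as the block's. Fine dark marks on the jaws at x = -82.5, -27.5, +27.5 and +82.5 mm show four stations; this spacing leaves room for the gauge's legs and for fingers; any standard may take any station
- gauge: loose bridge height gauge, 0.35 kg, 36 (x) x 66 (y) x 85 (z) mm: two grey legs, |y| = 21 to 33 mm, a crossbar 38 to 46 mm up, and on top a black square grip 24 x 24 mm, z = 46 to 85 mm, sides along body x and y. Origin midway between the legs' undersides, z up. Its legs bestride a standard and rest on the two jaws, gauge y across the slot. Starts upright on the bench
- gauge_foot (a joint): sprung foot of the gauge, slides along gauge z: 0 m when hanging free, grows as the foot is pushed up, at most 0.033; the spring needs 0.2 N to start and under 1.2 N in all. With the legs flat on the jaws it reads the standard's length less 13 mm (0.011 for the 24 mm one, 0.017, 0.023, 0.029)
- foot_tip (a point): underside of the gauge's foot, a disc 20 mm across on the gauge's axis, 3 mm above the legs' undersides when free
- pot: loose white plastic pot, 116 mm across the rim, 70 mm high, wall 4 mm, narrower at the foot, open at the top, 0.3 kg. Origin at the centre of its underside, z up
- timer: small white digital timer, 70 x 62 x 15 mm, a bystander; origin at its underside, leave alone
- cover_slips: small white box of cover slips, 32 x 32 x 19 mm, a bystander; origin at its underside, leave alone
- petri: open petri dish, 89 mm across, 12 mm high, a bystander; origin at its underside, leave alone
- needle: dissecting needle, 140 mm long, lying, a bystander; origin at its underside, leave alone
Not all that is in view belongs to the job. Several things have the shape of the gauge; the one meant has the colours described above.

How it is judged:
On the way, in this order (a step that is already met when the one before it is completed fails the run):
1. every hex standard that is present stands upright on the slot floor of the jaw block, two flats square to the jaws, all at the same time (z of hex_24 in the frame of jaws between 0.016 and 0.02 m and y of hex_24 in the frame of jaws between -0.004 and 0.004 m and x of hex_24 in the frame of jaws between -0.1 and 0.1 m and angle between the z axis of each of hex_24, hex_30, hex_36, hex_42 and the z axis of jaws, either way round below 0.1 rad and (angle between the x axis of hex_24 and the y axis of jaws, either way round below 0.22 rad or angle between the x axis of hex_24 and the y axis of jaws, either way round between 0.827 and 1.267 rad) and z of hex_30 in the frame of jaws between 0.019 and 0.023 m and y of hex_30 in the frame of jaws between -0.004 and 0.004 m and x of hex_30 in the frame of jaws between -0.1 and 0.1 m and (angle between the x axis of hex_30 and the y axis of jaws, either way round below 0.22 rad or angle between the x axis of hex_30 and the y axis of jaws, either way round between 0.827 and 1.267 rad) and z of hex_36 in the frame of jaws between 0.022 and 0.026 m and y of hex_36 in the frame of jaws between -0.004 and 0.004 m and x of hex_36 in the frame of jaws between -0.1 and 0.1 m and (angle between the x axis of hex_36 and the y axis of jaws, either way round below 0.22 rad or angle between the x axis of hex_36 and the y axis of jaws, either way round between 0.827 and 1.267 rad) and z of hex_42 in the frame of jaws between 0.025 and 0.029 m and y of hex_42 in the frame of jaws between -0.004 and 0.004 m and x of hex_42 in the frame of jaws between -0.1 and 0.1 m and (angle between the x axis of hex_42 and the y axis of jaws, either way round below 0.22 rad or angle between the x axis of hex_42 and the y axis of jaws, either way round between 0.827 and 1.267 rad)), for 0.2 s.
2. the gauge stands astride the 24 mm standard in the slot, both legs flat on the jaws, its foot pushed up by the standard's top (z of hex_24 in the frame of jaws between 0.016 and 0.02 m and y of hex_24 in the frame of jaws between -0.004 and 0.004 m and x of hex_24 in the frame of jaws between -0.1 and 0.1 m and angle between the z axis of hex_24 and the z axis of jaws, either way round below 0.1 rad and (angle between the x axis of hex_24 and the y axis of jaws, either way round below 0.22 rad or angle between the x axis of hex_24 and the y axis of jaws, either way round between 0.827 and 1.267 rad) and angle between the z axis of gauge and the z axis of hex_24, either way round below 0.06 rad and ((z of gauge in the frame of hex_24 between -0.0045 and 0.0005 m and z of foot_tip in the frame of hex_24 between 0.01 and 0.014 m) or (z of gauge in the frame of hex_24 between -0.0005 and 0.0045 m and z of foot_tip in the frame of hex_24 between -0.014 and -0.01 m)) and horizontal distance between foot_tip and hex_24 below 0.01 m), for 0.2 s.
3. the gauge stands astride the 30 mm standard in the slot, both legs flat on the jaws, its foot pushed up by the standard's top (z of hex_30 in the frame of jaws between 0.019 and 0.023 m and y of hex_30 in the frame of jaws between -0.004 and 0.004 m and x of hex_30 in the frame of jaws between -0.1 and 0.1 m and angle between the z axis of hex_30 and the z axis of jaws, either way round below 0.1 rad and (angle between the x axis of hex_30 and the y axis of jaws, either way round below 0.22 rad or angle between the x axis of hex_30 and the y axis of jaws, either way round between 0.827 and 1.267 rad) and angle between the z axis of gauge and the z axis of hex_30, either way round below 0.06 rad and ((z of gauge in the frame of hex_30 between -0.0075 and -0.0025 m and z of foot_tip in the frame of hex_30 between 0.013 and 0.017 m) or (z of gauge in the frame of hex_30 between 0.0025 and 0.0075 m and z of foot_tip in the frame of hex_30 between -0.017 and -0.013 m)) and horizontal distance between foot_tip and hex_30 below 0.01 m), for 0.2 s.
4. the gauge stands astride the 36 mm standard in the slot, both legs flat on the jaws, its foot pushed up by the standard's top (z of hex_36 in the frame of jaws between 0.022 and 0.026 m and y of hex_36 in the frame of jaws between -0.004 and 0.004 m and x of hex_36 in the frame of jaws between -0.1 and 0.1 m and angle between the z axis of hex_36 and the z axis of jaws, either way round below 0.1 rad and (angle between the x axis of hex_36 and the y axis of jaws, either way round below 0.22 rad or angle between the x axis of hex_36 and the y axis of jaws, either way round between 0.827 and 1.267 rad) and angle between the z axis of gauge and the z axis of hex_36, either way round below 0.06 rad and ((z of gauge in the frame of hex_36 between -0.0105 and -0.0055 m and z of foot_tip in the frame of hex_36 between 0.016 and 0.02 m) or (z of gauge in the frame of hex_36 between 0.0055 and 0.0105 m and z of foot_tip in the frame of hex_36 between -0.02 and -0.016 m)) and horizontal distance between foot_tip and hex_36 below 0.01 m), for 0.2 s.
5. the gauge stands astride the 42 mm standard in the slot, both legs flat on the jaws, its foot pushed up by the standard's top (z of hex_42 in the frame of jaws between 0.025 and 0.029 m and y of hex_42 in the frame of jaws between -0.004 and 0.004 m and x of hex_42 in the frame of jaws between -0.1 and 0.1 m and angle between the z axis of hex_42 and the z axis of jaws, either way round below 0.1 rad and (angle between the x axis of hex_42 and the y axis of jaws, either way round below 0.22 rad or angle between the x axis of hex_42 and the y axis of jaws, either way round between 0.827 and 1.267 rad) and angle between the z axis of gauge and the z axis of hex_42, either way round below 0.06 rad and ((z of gauge in the frame of hex_42 between -0.0135 and -0.0085 m and z of foot_tip in the frame of hex_42 between 0.019 and 0.023 m) or (z of gauge in the frame of hex_42 between 0.0085 and 0.0135 m and z of foot_tip in the frame of hex_42 between -0.023 and -0.019 m)) and horizontal distance between foot_tip and hex_42 below 0.01 m), for 0.2 s.
At the end, for the whole second after the job is handed in: All present standards lie in the pot (centre within 52 mm of its axis, and no higher above its underside than 70 mm) at rest, the pot upright on the bench, the gauge upright (within 0.06 rad) on the bench itself, at rest (horizontal distance between each of hex_24, hex_30, hex_36, hex_42 and pot below 0.052 m and z of hex_24 in the frame of pot between 0 and 0.07 m and linear speed of each of hex_24, hex_30, hex_36, hex_42 below 0.03 m/s and z of hex_30 in the frame of pot between 0 and 0.07 m and z of hex_36 in the frame of pot between 0 and 0.07 m and z of hex_42 in the frame of pot between 0 and 0.07 m and angle between pot's own z axis and vertical below 0.1 rad and height (world z) of pot below 0.006 m and angle between gauge's own z axis and vertical below 0.06 rad and height (world z) of gauge between -0.004 and 0.004 m and linear speed of gauge below 0.02 m/s); the robot touches nothing.
It fails at once if the timer is pushed more than 30 mm (distance of timer from where it was at the start of the episode above 0.03 m).
It fails at once if the cover_slips is pushed more than 30 mm (distance of cover_slips from where it was at the start of the episode above 0.03 m).
It fails at once if the petri is pushed more than 30 mm (distance of petri from where it was at the start of the episode above 0.03 m).
It fails at once if the needle is pushed more than 30 mm (distance of needle from where it was at the start of the episode above 0.03 m).
Of hex_24, hex_30, hex_36, hex_42 only 3 to 4 are there at a start; the rules pass over those that are not, and their reading is None.
At some moment in a run one of pot, hex_24, hex_30 may be knocked a few centimetres aside while the robot is not near it.
Once in a run the grip may slacken for a moment while it holds something.
It also fails if it takes over 210 s, if anything falls off the work surface, if the arm or the gripper's body presses on something with over 40 N, if the wrist force passes 120 N, or if a joint passes its speed limit or range.

## Working session

There is one attempt and no reset: what is moved stays moved. The work goes in short steps, Python scripts to look and compute and a tool call to move; the robot and the scene stay as the last step left them, time stands still between calls to the robot, and variables do not carry over. Pictures are saved under pics/ and viewed, about 12 in all and at most 16, crops included, and the job is handed in when it is done.

Besides the shell and the picture viewer there is one more tool, called after ">>>" by a JSON object that holds its "method" and its "body", one argument or row to a line. jog_arm: Moves the arm, as the interface text tells. Its arguments: {"type":"object","properties":{"motion":{"type":"array","items":{"type":"number"}},"force":{"type":"number"}},"required":["motion"]}

```bash
mkdir -p pics; ls; cat > h.py <<'E'
import numpy as np,cv2
from plant import robot
def grab(n,save=None):
    f=robot.grab_frame(n)
    if save: cv2.imwrite('pics/'+save,f['img'][:,:,::-1])
    return f
def ray(f,u,v):
    K=np.array(f['camera_matrix']);T=np.array(f['pose']);k=f['k1']
    p=cv2.undistortPoints(np.array([[[u,v]]],float),K,np.array([k,0,0,0,0.]))[0,0]
    return T[:3,3],T[:3,:3]@np.array([p[0],p[1],1.])
def onz(f,u,v,z):
    o,d=ray(f,u,v);return o+d*(z-o[2])/d[2]
def proj(f,P):
    K=np.array(f['camera_matrix']);T=np.array(f['pose'])
    c=T[:3,:3].T@(np.array(P,float)-T[:3,3]);x,y=c[0]/c[2],c[1]/c[2];s=1+f['k1']*(x*x+y*y)
    return K[0,0]*x*s+K[0,2],K[1,1]*y*s+K[1,2]
E
python3 - <<'E'
from h import *
np.set_printoptions(precision=3,suppress=True)
o=robot.get_obs();print(o)
for n in ['scene','side','wrist']:
    f=grab(n,n+'0.png');print(n,f['pose'],f['camera_matrix'],f['k1'])
E
```

```text
pics
{'clock': 0.0, 'qpos': array([ 1.593,  0.386,  0.007, -0.001, -1.194, -0.259]), 'qd': array([-0.   , -0.   ,  0.001,  0.002, -0.002,  0.002]), 'effort': array([ -0.   , -39.067,  18.741,   4.22 ,   0.011,  -0.   ]), 'eef_pos': array([0.146, 0.607, 0.201]), 'orientation': array([ 0.993, -0.118, -0.   ,  0.001]), 'ft_force': array([-0.318, -0.774, -0.004]), 'ft_torque': array([-0.09 ,  0.019, -0.019]), 'grip_width': 0.08698136855304506}
scene [[ 0.905 -0.32   0.28   0.164]
 [-0.424 -0.65   0.63  -0.831]
 [-0.019 -0.689 -0.724  0.987]
 [ 0.     0.     0.     1.   ]] [[432.847   0.    254.791]
 [  0.    432.847 190.311]
 [  0.      0.      1.   ]] -0.03212051006026705
side [[-0.962 -0.117  0.245  0.25 ]
 [-0.271  0.36  -0.893  1.038]
 [ 0.016 -0.925 -0.378  0.512]
 [ 0.     0.     0.     1.   ]] [[420.034   0.    257.353]
 [  0.    420.034 192.914]
 [  0.      0.      1.   ]] -0.09545388859051716
wrist [[-0.236 -0.934 -0.267  0.219]
 [-0.972  0.228  0.063  0.589]
 [ 0.002  0.274 -0.962  0.384]
 [ 0.     0.     0.     1.   ]] [[290.003   0.    258.357]
 [  0.    290.003 194.109]
 [  0.      0.      1.   ]] -0.04101923188017673
```

```bash
python3 - <<'E'
import cv2,numpy as np
a=cv2.imread('pics/scene0.png');b=cv2.imread('pics/side0.png')
cv2.imwrite('pics/s0.png',cv2.resize(a,(800,600),interpolation=cv2.INTER_CUBIC))
cv2.imwrite('pics/d0.png',cv2.resize(b,(800,600),interpolation=cv2.INTER_CUBIC))
E
```

```text
(no output)
```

View pics/s0.png

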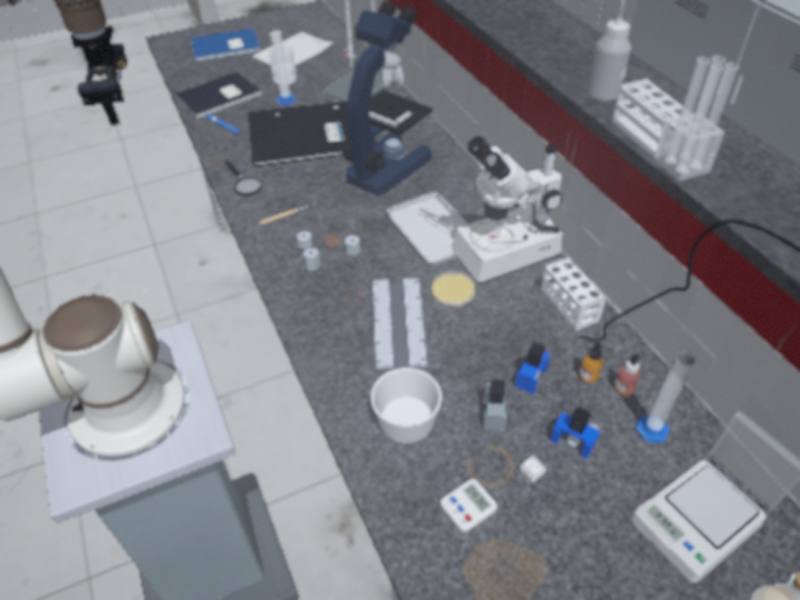

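View pics/d0.png

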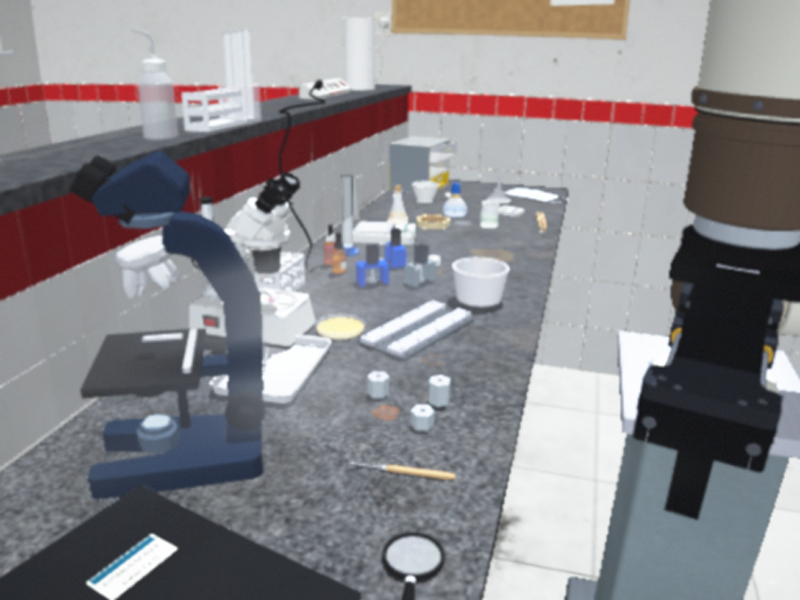

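The scene view (800 px wide) shows three standards near (305,240), (312,258) and (353,244). The jaw block runs from (395,280) to (400,365), the pot is at (406,405), the grey gauge at (495,405), and the petri dish at (453,289). The two blue gauges are decoys.

```bash
python3 - <<'E'
from h import *
np.set_printoptions(precision=3,suppress=True)
f=grab('scene');d=grab('side')
s=.64
for n,u,v,z in [('A',305,235,.03),('B',312,253,.03),('C',353,240,.03),('jawTL',374,280,.016),('jawTR',420,278,.016),('jawBL',377,366,.016),('jawBR',426,362,.016),('pot',406,395,.07),('gaugegrip',497,385,.085),('petri',453,289,.01),('timer',469,504,.015),('slips',533,468,.019),('blue1',539,352,.085)]:
    print(n,onz(f,u*s,v*s,z))
for n,u,v,z in [('A',439,381,.03),('B',422,410,.03),('C',378,377,.03),('j1',362,337,.016),('j2',398,352,.016),('j3',470,318,.016),('j4',435,303,.016),('gg',420,250,.085)]:
    print('side',n,onz(d,u*s,v*s,z))
a=cv2.resize(f['img'][120:260,180:380],(800,560),interpolation=cv2.INTER_CUBIC)
cv2.imwrite('pics/c1.png',a[:,:,::-1])
b=cv2.resize(d['img'][185:285,220:330],(770,700),interpolation=cv2.INTER_CUBIC)[:600]
cv2.imwrite('pics/c2.png',b[:,:,::-1])
E
```

```text
A [0.432 0.257 0.03 ]
B [0.426 0.196 0.03 ]
C [0.519 0.196 0.03 ]
jawTL [0.515 0.079 0.016]
jawTR [0.602 0.043 0.016]
jawBL [ 0.432 -0.125  0.016]
jawBR [ 0.516 -0.156  0.016]
pot [ 0.435 -0.24   0.07 ]
gaugegrip [ 0.573 -0.297  0.085]
petri [ 0.65  -0.009  0.01 ]
timer [ 0.451 -0.431  0.015]
slips [ 0.571 -0.423  0.019]
blue1 [ 0.673 -0.269  0.085]
side A [0.423 0.188 0.03 ]
side B [0.428 0.276 0.03 ]
side C [0.515 0.204 0.03 ]
side j1 [0.593 0.05  0.016]
side j2 [0.516 0.087 0.016]
side j3 [ 0.426 -0.091  0.016]
side j4 [ 0.506 -0.143  0.016]
side gg [ 0.568 -0.258  0.085]
```

View pics/c1.png

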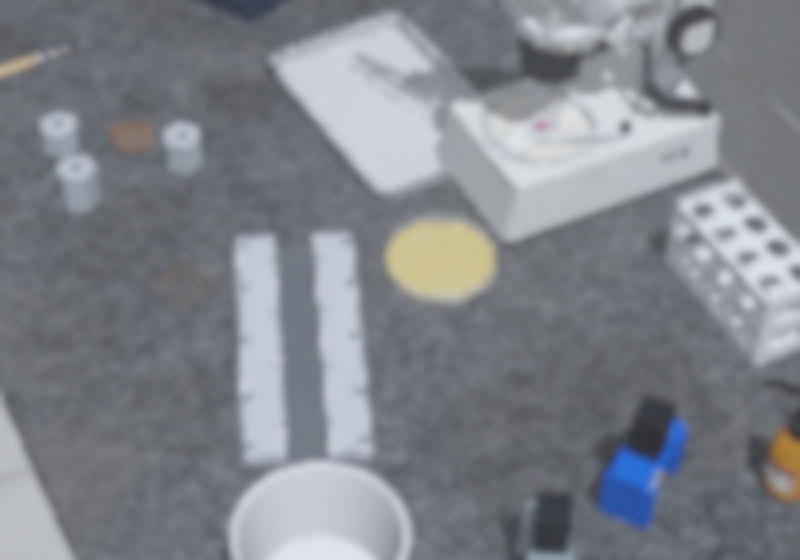

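The crop confirms three standards (the lower-left one looks tallest), the jaw block with the pot just past its near end, and the petri dish to its right. I'll go above the standards and turn the tool's y axis across the slot.

>>> {"method": "jog_arm", "body": {
  "motion": [0.7,0.0286,0.0214,0,0,0,0,0.7,0.0286,0.0214,0,0,0,0,0.7,0.0286,0.0214,0,0,0,0,0.7,0.0286,0.0214,0,0,0,0,0.7,0.0286,0.0214,0,0,0,0]
}}

```text
clock: 0.67
eef_pos: [0.2612, 0.4685, 0.2022]
orientation: [0.993, -0.118, -0.0, 0.0]
ft_force: [0.5, 0.9, 0.8]
grip_width: 0.0643
```

>>> {"method": "jog_arm", "body": {
  "motion": [0.7,0.0286,0.0214,0,0,0,0,0.7,0.0286,0.0214,0,0,0,0,0.7,0.0286,0.0214,0,0,0,0,0.7,0.0286,0.0214,0,0,0,0,0.7,0.0286,0.0214,0,0,0,0]
}}

```text
clock: 1.08
eef_pos: [0.3751, 0.3309, 0.2024]
orientation: [0.993, -0.118, 0.0, -0.0]
ft_force: [1.2, 0.2, -0.8]
grip_width: 0.0609
```

>>> {"method": "jog_arm", "body": {
  "motion": [0.7,0.0286,0.0214,0,0,0,0,0.7,0.0286,0.0214,0,0,0,0,0.7,0.0286,0.0214,0,0,0,0,0.7,0.0286,0.0214,0,0,0,0,0.7,0,0,0,0,0,0.12]
}}

```text
clock: 1.5
eef_pos: [0.468, 0.2185, 0.2021]
orientation: [0.984, -0.181, 0.0, 0.001]
ft_force: [-0.3, 0.8, -0.3]
grip_width: 0.0607
```

>>> {"method": "jog_arm", "body": {
  "motion": [0.7,0,0,0,0,0,0.12,0.7,0,0,0,0,0,0.12,0.7,0,0,0,0,0,0.12,0.7,0,0,0,0,0,0.12,0.7,0,0,0,0,0,0.12]
}}

```text
clock: 1.92
eef_pos: [0.4655, 0.2222, 0.2022]
orientation: [0.886, -0.463, -0.0, 0.0]
ft_force: [-0.1, -0.4, 0.9]
grip_width: 0.0607
```

>>> {"method": "jog_arm", "body": {
  "motion": [0.7,0,0,0,0,0,0.12,0.7,0,0,0,0,0,0.12,0.7,0,0,0,0,0,0.12,0.7,0,0,0,0,0,0.12,0.7,0,0,0,0,0,0.12]
}}

```text
clock: 2.33
eef_pos: [0.4654, 0.2223, 0.2022]
orientation: [0.71, -0.704, -0.0, 0.0]
ft_force: [0.5, 1.4, -0.1]
grip_width: 0.0609
```

>>> {"method": "jog_arm", "body": {
  "motion": [0.7,0,0,0,0,0,0.12,0.7,0,0,0,0,0,0.12,0.7,0,0,0,0,0,0.12,0.7,0,0,0,0,0,0,0.7,0,0,0,0,0,0]
}}

```text
clock: 2.75
eef_pos: [0.4655, 0.2223, 0.2022]
orientation: [-0.576, 0.817, 0.0, -0.0]
ft_force: [-0.5, -0.6, 0.1]
grip_width: 0.0607
```

```bash
python3 - <<'E'
from h import *
np.set_printoptions(precision=4,suppress=True)
f=grab('wrist','w1.png');a=cv2.resize(f['img'],(800,600),interpolation=cv2.INTER_CUBIC);cv2.imwrite('pics/w1b.png',a[:,:,::-1])
o=robot.get_obs();print(o['qpos'],o['eef_pos'],o['orientation'],o['ft_force']);print(f['pose'])
E
```

```text
[ 0.7605  0.1989 -0.2561 -0.     -1.1158 -1.1036] [0.4655 0.2223 0.2022] [-0.576   0.8174  0.     -0.    ] [ 0.4128  0.8964 -0.0223]
[[-0.9412  0.3244  0.0942  0.4395]
 [ 0.3378  0.9048  0.2594  0.151 ]
 [-0.0011  0.2759 -0.9612  0.3851]
 [ 0.      0.      0.      1.    ]]
```

View pics/w1b.png

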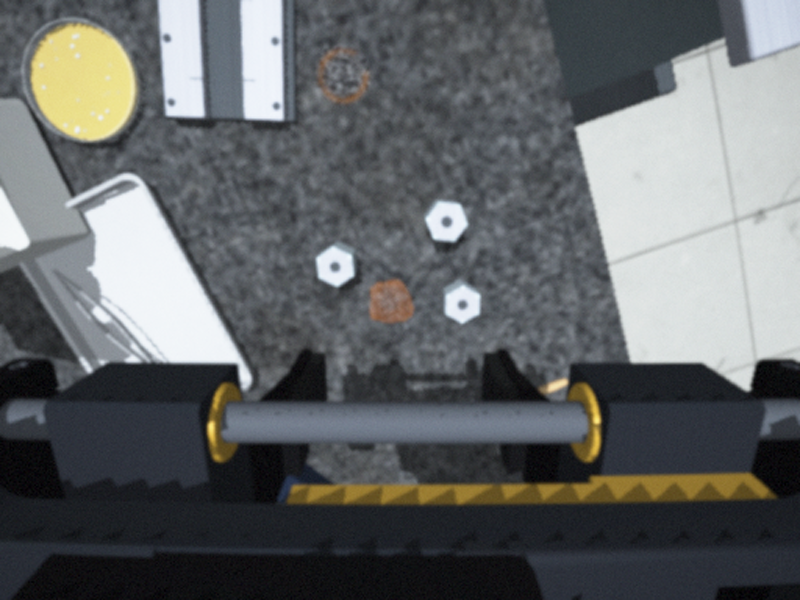

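The wrist view shows the hexes (800 px wide) at (447,222), (335,266) and (463,303), and the jaw block's far end with its marks at (160–295, 0–122).

```bash
cat >> h.py <<'E'
def hexes(f,lo=150,amin=150,amax=3000,roi=None,sat=60):
    g=f['img'].astype(int);m=((g.min(2)>lo)&(g.max(2)-g.min(2)<sat)).astype(np.uint8)
    if roi: 
        k=np.zeros_like(m);k[roi[1]:roi[3],roi[0]:roi[2]]=1;m*=k
    cs,_=cv2.findContours(m,cv2.RETR_EXTERNAL,cv2.CHAIN_APPROX_NONE)
    r=[]
    for c in cs:
        a=cv2.contourArea(c)
        if amin<a<amax:
            M=cv2.moments(c);r.append((M['m10']/M['m00'],M['m01']/M['m00'],a,c[:,0]))
    return r
def hexang(f,c,z):
    # world azimuth (mod 60deg) of flat normals, from 6th harmonic of contour
    P=np.array([onz(f,u,v,z)[:2] for u,v in c]);P=P-P.mean(0)
    q=np.vstack([P,P[:1]]);t=np.linspace(0,1,len(q))
    s=np.r_[0,np.cumsum(np.linalg.norm(np.diff(q,axis=0),axis=1))];u=np.linspace(0,s[-1],400)[:-1]
    X=np.interp(u,s,q[:,0]);Y=np.interp(u,s,q[:,1]);th=np.arctan2(Y,X);r=np.hypot(X,Y)
    ph=np.angle(np.sum((r-r.mean())*np.exp(-6j*th)*r**0))  # r ~ cos(6(th-t0)), corners at t0
    return np.degrees(-ph/6)+30 if 0 else (np.degrees(-ph/6)+30)%60
def tri(*obs):
    A=np.zeros((3,3));b=np.zeros(3)
    for f,u,v in obs:
        o,d=ray(f,u,v);d/=np.linalg.norm(d);Q=np.eye(3)-np.outer(d,d);A+=Q;b+=Q@o
    X=np.linalg.solve(A,b);return X,[np.hypot(*(np.array(proj(f,X))-(u,v))) for f,u,v in obs]
E
python3 - <<'E'
from h import *
np.set_printoptions(precision=4,suppress=True)
w=grab('wrist');s=grab('scene','s2.png');d=grab('side','d2.png')
H=hexes(w,lo=185,amin=200,amax=900,roi=(195,100,320,215))
S=hexes(s,lo=170,amin=10,amax=150,roi=(185,145,235,175));D=hexes(d,lo=185,amin=10,amax=300,roi=(225,230,295,280))
for n,L in (('w',H),('s',S),('d',D)):
    for h in L: print(n,h[0],h[1],h[2])
for h in H:
    print('hex',onz(w,h[0],h[1],.03),'normal az',hexang(w,h[3],.03), 'AF', np.sqrt(h[2]/0.866)/290*(w['pose'][2][3]-.03))
    for a in S:
        for b in D:
            X,e=tri((w,h[0],h[1]),(s,a[0],a[1]),(d,b[0],b[1]))
            if max(e)<6: print(X,np.round(e,1))
E
```

```text
w 295.5171773444754 194.20844939647168 359.0
w 214.0137634408602 169.97763440860214 387.5
w 285.4423149192033 141.1856444945509 443.5
s 198.5 161.8405797101449 23.0
s 224.89629629629627 153.56296296296296 22.5
s 194.15503875968992 151.03100775193798 21.5
d 269.9684684684684 262.4527027027027 74.0
d 281.03674540682414 243.34120734908134 63.5
d 241.7005649717514 240.80225988700562 59.0
hex [0.4298 0.2629 0.03  ] normal az 42.56297667395546 AF 0.024929904700461292
[0.4301 0.2648 0.0226] [0.5 0.2 0.3]
hex [0.5158 0.1987 0.03  ] normal az 44.900481712677376 AF 0.025900565566090123
[0.5163 0.1991 0.0285] [0.2 0.1 0.1]
hex [0.4209 0.195  0.03  ] normal az 4.0420030928205115 AF 0.02770895874977894
[0.4216 0.1943 0.0344] [0.5 0.1 0.3]
```

Triangulated top heights are 22.6, 28.5 and 34.4 mm with residuals under 1 px, so the standards are hex_24, hex_30 and hex_36 and hex_42 is absent. I'll pick hex_24 at (0.430, 0.264).

>>> {"method": "jog_arm", "body": {
  "motion": [0.7,-0.0138,0.0238,0.035,0,0,-0.04,0.7,-0.0138,0.0238,0.035,0,0,0,0.7,0,0,0.04,0,0,0,0.7,0,0,0.03,0,0,0,0.7,0,0,0,0,0,0]
}}

```text
clock: 3.37
eef_pos: [0.4277, 0.258, 0.0612]
orientation: [-0.591, 0.807, -0.001, -0.006]
ft_force: [-0.6, -0.2, 0.3]
grip_width: 0.0609
```

```bash
python3 - <<'E'
from h import *
np.set_printoptions(precision=4,suppress=True)
f=grab('wrist','w2.png');a=cv2.resize(f['img'],(640,480),interpolation=cv2.INTER_CUBIC);cv2.imwrite('pics/w2b.png',a[:,:,::-1])
o=robot.get_obs();print(o['eef_pos'],o['orientation'])
for h in hexes(f,lo=185,amin=200,amax=4000,roi=(0,60,512,300)): print(h[:3],onz(f,h[0],h[1],.024),onz(f,h[0],h[1],.03),hexang(f,h[3],.024))
E
```

```text
[0.43   0.2595 0.0644] [-0.5915  0.8063 -0.0008 -0.0036]
(258.2528619528619, 217.97626262626264, 990.0) [0.4296 0.2646 0.024 ] [0.4289 0.2625 0.03  ] 40.66865134365506
(6.118938233792751, 218.76518631955076, 326.5) [0.6302 0.2019 0.024 ] [0.6241 0.2016 0.03  ] 35.86439155184306
(124.01500965968195, 175.13360083221875, 1121.5) [0.5187 0.199  0.024 ] [0.5157 0.1987 0.03  ] 44.87471243972765
(239.64327485380116, 130.98123781676412, 1368.0) [0.4219 0.1947 0.024 ] [0.4215 0.1945 0.03  ] 4.022285145425911
```

View pics/w2b.png

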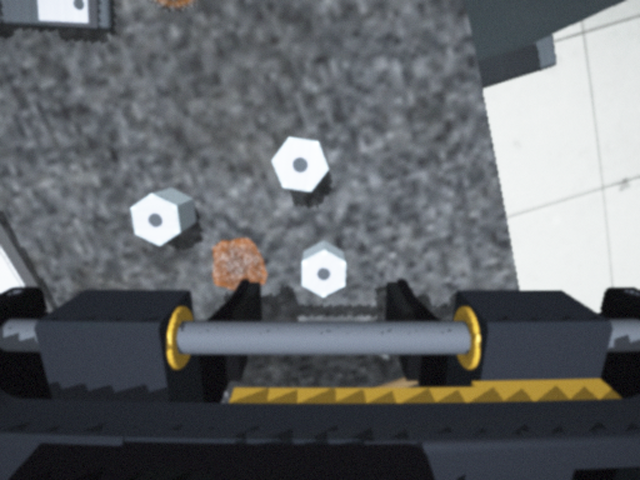

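The view is centred on hex_24 at (324,272). It needs about 5 mm more in −x of the tool, then down and grip.

>>> {"method": "jog_arm", "body": {
  "motion": [0.7,-0.005,0.0015,0.02,0,0,0.015,0.7,0,0,0.02,0,0,0,0.7,0,0,0.011,0,0,0,0.25,0,0,0,0,0,0,0.25,0,0,0,0,0,0],
  "force": 25
}}

```text
clock: 3.83
eef_pos: [0.433, 0.2673, 0.0175]
orientation: [-0.585, 0.811, 0.0, 0.001]
ft_force: [0.3, 0.3, -0.7]
grip_width: 0.0536
```

>>> {"method": "jog_arm", "body": {
  "motion": [0.25,0,0,0,0,0,0,0.25,0,0,0,0,0,0,0.25,0,0,0,0,0,0,0.25,0,0,0,0,0,0,0.25,0,0,0,0,0,0]
}}

```text
clock: 4.25
eef_pos: [0.4319, 0.2665, 0.0163]
orientation: [-0.585, 0.811, 0.0, 0.0]
ft_force: [0.4, 0.5, 0.6]
grip_width: 0.025
```

>>> {"method": "jog_arm", "body": {
  "motion": [0.2,0,0,-0.03,0,0,0,0.2,0,0,-0.03,0,0,0,0.2,0,0,-0.03,0,0,0,0.2,0,0,-0.03,0,0,0,0.2,0,0,0,0,0,0]
}}

```text
clock: 4.67
eef_pos: [0.4349, 0.2691, 0.1422]
orientation: [-0.586, 0.811, 0.0, 0.006]
ft_force: [0.5, 1.2, 0.1]
grip_width: 0.0174
```

>>> {"method": "jog_arm", "body": {
  "motion": [0.7,0,0,0,0,0,0,0.7,0,0,0,0,0,0,0.7,0,0,0,0,0,0,0.7,0,0,0,0,0,0,0.7,0,0,0,0,0,0]
}}

```text
clock: 5.08
eef_pos: [0.4313, 0.2659, 0.1346]
orientation: [-0.585, 0.811, -0.0, -0.001]
ft_force: [0.4, -0.2, -0.3]
grip_width: 0.0434
```

```bash
python3 - <<'E'
from h import *
np.set_printoptions(precision=4,suppress=True)
f=grab('wrist','w3.png');a=cv2.resize(f['img'],(640,480),interpolation=cv2.INTER_CUBIC);cv2.imwrite('pics/w3b.png',a[:,:,::-1])
o=robot.get_obs();print(o['eef_pos'],o['orientation'],o['grip_width']);print(f['pose'])
for h in hexes(f,lo=185,amin=200,amax=4000,roi=(0,60,512,300)): print(h[:3],onz(f,h[0],h[1],.024),onz(f,h[0],h[1],.03),hexang(f,h[3],.024))
E
```

```text
[0.4314 0.266  0.1348] [-0.585   0.811  -0.0003 -0.001 ] 0.04725133605943481
[[-0.9484  0.305   0.087   0.4071]
 [ 0.3171  0.9122  0.2596  0.1943]
 [-0.0002  0.2738 -0.9618  0.3176]
 [ 0.      0.      0.      1.    ]]
(460.54424778761063, 290.929203539823, 226.0) [0.2423 0.4646 0.024 ] [0.2457 0.4591 0.03  ] 14.07560877612856
(259.5139383155397, 185.13107947805455, 562.0) [0.4295 0.2647 0.024 ] [0.429  0.2632 0.03  ] 41.530572027840556
(156.53633491311217, 152.36334913112165, 633.0) [0.5179 0.1988 0.024 ] [0.5157 0.1987 0.03  ] 44.73383181896616
(244.39371657754012, 116.84291443850267, 748.0) [0.4217 0.1944 0.024 ] [0.4214 0.1944 0.03  ] 4.233181196471893
```

View pics/w3b.png

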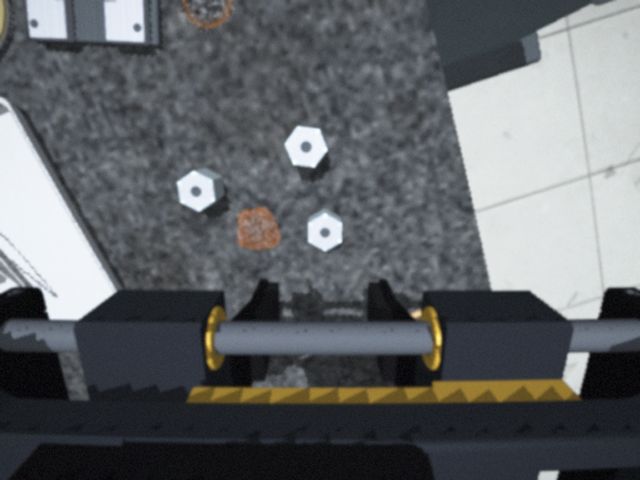

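The view shows hex_24 at (324,232), not moved, so that grip held nothing. I'll go lower (tip at 9 mm), settle, close fully and read the width before lifting.

>>> {"method": "jog_arm", "body": {
  "motion": [0.65,0.0018,0.0014,0.035,0,0,0,0.65,0,0,0.035,0,0,0,0.65,0,0,0.035,0,0,0,0.65,0,0,0.021,0,0,0,0.65,0,0,0,0,0,0]
}}

```text
clock: 5.55
eef_pos: [0.4269, 0.262, 0.0051]
orientation: [-0.585, 0.811, -0.001, -0.005]
ft_force: [-1.5, -0.1, 0.1]
grip_width: 0.0564
```

>>> {"method": "jog_arm", "body": {
  "motion": [0,0,0,0,0,0,0,0,0,0,0,0,0,0,0,0,0,0,0,0,0,0,0,0,0,0,0,0,0,0,0,0,0,0,0],
  "force": 30
}}

```text
clock: 5.97
eef_pos: [0.4304, 0.2658, 0.0111]
orientation: [-0.585, 0.811, 0.0, 0.001]
ft_force: [0.5, -0.1, -0.2]
grip_width: 0.031
```

>>> {"method": "jog_arm", "body": {
  "motion": [0,0,0,0,0,0,0,0,0,0,0,0,0,0,0,0,0,0,0,0,0,0,0,0,0,0,0,0]
}}

```text
clock: 6.3
eef_pos: [0.4298, 0.2651, 0.0099]
orientation: [-0.585, 0.811, 0.0, 0.0]
ft_force: [0.1, 0.0, 0.9]
grip_width: 0.0053
```

```bash
python3 - <<'E'
from h import *
np.set_printoptions(precision=4,suppress=True)
f=grab('wrist','w4.png');a=cv2.resize(f['img'],(640,480),interpolation=cv2.INTER_CUBIC)
d=grab('side','d4.png');b=cv2.resize(d['img'][190:290,220:320],(480,480),interpolation=cv2.INTER_CUBIC)
cv2.imwrite('pics/w4b.png',cv2.resize(np.hstack([a,b]),(800,343))[:,:,::-1])
o=robot.get_obs();print(o['eef_pos'],o['grip_width'])
for h in hexes(f,lo=185,amin=200,amax=4000,roi=(0,60,512,300)): print(h[:3],onz(f,h[0],h[1],.024))
E
```

```text
[0.4298 0.265  0.0097] 0.00188909907121456
(259.2530120481928, 220.8805220883534, 332.0) [0.4259 0.2556 0.024 ]
(83.63012453413324, 183.2903372420689, 1833.5) [0.5196 0.1989 0.024 ]
(231.28084992291704, 122.8212346672029, 2486.5) [0.4222 0.1943 0.024 ]
```

View pics/w4b.png

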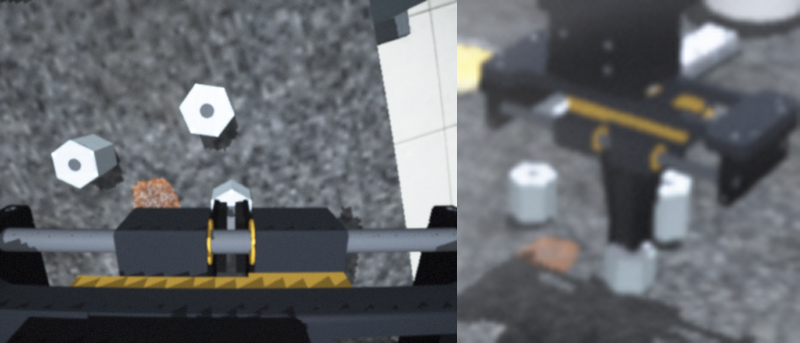

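```bash
python3 - <<'E'
from h import *
import cv2
b=cv2.imread('pics/d4.png')[225:285,235:305];w=cv2.imread('pics/w4.png')[180:320,200:320]
s=grab('scene','s4.png')['img'][130:180,175:235][:,:,::-1]
h=400
r=lambda i:cv2.resize(i,(int(i.shape[1]*h/i.shape[0])//2*2,h),interpolation=cv2.INTER_CUBIC)
o=np.hstack([r(b),r(s)]);cv2.imwrite('pics/z4.png',cv2.resize(o,(800,int(h*800/o.shape[1]))))
d=grab('side');w=grab('wrist')
P=robot.get_obs()['eef_pos']
for z in (0,.015,.03): Q=P+[0,0,z]; print(z,proj(d,Q),proj(s and w if 0 else w,Q))
E
```

```text
0 (np.float64(270.1548747255239), np.float64(267.72961798426036)) (np.float64(258.1708685247058), np.float64(227.31614675307338))
0.015 (np.float64(270.34732348029166), np.float64(261.89191721112286)) (np.float64(258.1298924706788), np.float64(236.50546618470264))
0.03 (np.float64(270.5418360033962), np.float64(255.9736611185865)) (np.float64(258.0819429508568), np.float64(247.2595637496878))
```

View pics/z4.png

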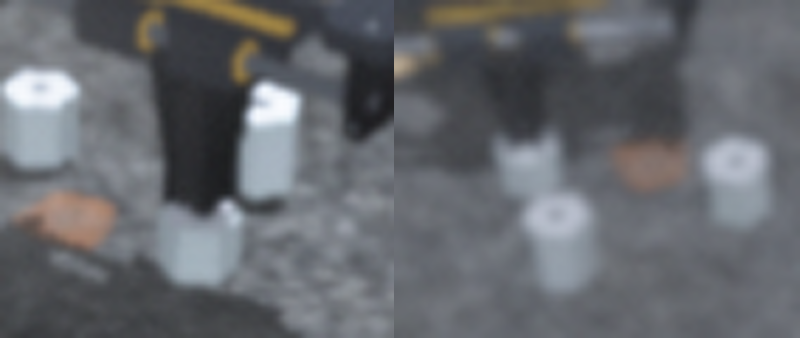

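```bash
python3 - <<'E'
from h import *
print(robot.hold_point_z,[a for a in dir(robot) if a[0]!='_'])
w=grab('wrist');P=robot.get_obs()['eef_pos'];R=np.array(w['pose'])[:3,:3]
tx=np.array([-0.3155,-0.949,0])
for z in (0,.008,.015,.022):
    print(z,[np.round(proj(w,P+[0,0,z]+tx*k),1) for k in (.0095,.014,-.0095)])
g=w['img'][195:250,258].mean(1);print(g.astype(int))
E
```

```text
0.0187 ['MotionError', 'finish_job', 'get_obs', 'grab_frame', 'hold_point_z']
0 [array([258.1, 214.1]), array([258.1, 207.8]), array([258.2, 240.1])]
0.008 [array([258.1, 218.4]), array([258.1, 211.8]), array([258.2, 245.3])]
0.015 [array([258.1, 222.4]), array([258.1, 215.6]), array([258.2, 250.2])]
0.022 [array([258.1, 226.7]), array([258.1, 219.7]), array([258.1, 255.4])]
[ 95 102 107 115 121 135 151 171 178 182 181 183 180 179 183 179 192 226
 248 253 253 252 251 250 250 250 249 248 243 223 161 106  84  83  78  66
  52  47  42  45  39  40  42  39  40  33  40  47  56  66  70  70  70  72
  67]
```

>>> {"method": "jog_arm", "body": {
  "motion": [0.65,0,0,-0.01,0,0,0,0.65,0,0,0,0,0,0,0.65,0,0,0,0,0,0,0.65,0,0,0,0,0,0,0.65,0,0,0,0,0,0]
}}

```text
clock: 7.02
eef_pos: [0.4297, 0.265, 0.0198]
orientation: [-0.585, 0.811, 0.0, -0.0]
ft_force: [0.1, 0.5, 0.0]
grip_width: 0.0261
```

>>> {"method": "jog_arm", "body": {
  "motion": [0.65,0,0,0,0,0,0,0.65,0,0,0,0,0,0,0.65,0,0,0,0,0,0,0.65,0,0,0,0,0,0,0.65,0,0,0,0,0,0]
}}

```text
clock: 7.43
eef_pos: [0.4298, 0.265, 0.0197]
orientation: [-0.585, 0.811, -0.0, -0.0]
ft_force: [-0.3, -0.3, -0.1]
grip_width: 0.0542
```

The finger tips image at row 225, about 20 mm above the reported TCP, so the fingers closed just over the hex. I'll go to a reported z of about −6 mm, in steps while watching the force.

>>> {"method": "jog_arm", "body": {
  "motion": [0.65,0,0,0.008,0,0,0,0.65,0,0,0.008,0,0,0,0.65,0,0,0,0,0,0]
}}

```text
clock: 7.68
eef_pos: [0.4287, 0.2639, 0.0018]
orientation: [-0.585, 0.811, -0.0, -0.002]
ft_force: [0.2, -1.0, 0.4]
grip_width: 0.0565
```

>>> {"method": "jog_arm", "body": {
  "motion": [0.65,0,0,0.005,0,0,0,0.65,0,0,0.005,0,0,0,0.65,0,0,0,0,0,0]
}}

```text
clock: 7.93
eef_pos: [0.4292, 0.2645, -0.0074]
orientation: [-0.585, 0.811, -0.0, -0.001]
ft_force: [0.7, 0.3, 0.1]
grip_width: 0.057
```

>>> {"method": "jog_arm", "body": {
  "motion": [0,0,0,0,0,0,0,0,0,0,0,0,0,0,0,0,0,0,0,0,0,0,0,0,0,0,0,0,0,0,0,0,0,0,0]
}}

```text
clock: 8.35
eef_pos: [0.4299, 0.2652, -0.006]
orientation: [-0.585, 0.811, 0.0, 0.0]
ft_force: [0.2, 0.4, 0.3]
grip_width: 0.0309
```

>>> {"method": "jog_arm", "body": {
  "motion": [0,0,0,0,0,0,0,0,0,0,0,0,0,0,0,0,0,0,0,0,0]
}}

```text
clock: 8.6
eef_pos: [0.4299, 0.2652, -0.006]
orientation: [-0.585, 0.811, 0.0, 0.0]
ft_force: [-0.1, -0.5, 1.6]
grip_width: 0.0273
```

Gripped at 27.3 mm, so the tips really sit about 19 mm above the reported TCP. I'll lift and carry it to the far end of the jaw block.

>>> {"method": "jog_arm", "body": {
  "motion": [0,0,0,-0.02,0,0,0,0,0,0,-0.03,0,0,0,0,0,0,-0.03,0,0,0,0,0.012,-0.012,-0.03,0,0,0,0,0.0246,-0.0255,0,0,0,0]
}}

```text
clock: 9.02
eef_pos: [0.4572, 0.2227, 0.1099]
orientation: [-0.588, 0.809, 0.0, 0.007]
ft_force: [1.6, -0.1, -0.4]
grip_width: 0.0276
```

>>> {"method": "jog_arm", "body": {
  "motion": [0,0.0246,-0.0255,0,0,0,0,0,0.0246,-0.0255,0,0,0,0,0,0.0246,-0.0255,0,0,0,0,0,0.0246,-0.0255,0,0,0,0,0,0.0246,-0.0255,0,0,0,0]
}}

```text
clock: 9.43
eef_pos: [0.5362, 0.0599, 0.1036]
orientation: [-0.585, 0.811, 0.0, -0.0]
ft_force: [-0.4, 0.2, -0.7]
grip_width: 0.0271
```

>>> {"method": "jog_arm", "body": {
  "motion": [0,0.012,-0.012,0,0,0,0,0,0,0,0,0,0,0,0,0,0,0,0,0,0,0,0,0,0,0,0,0]
}}

```text
clock: 9.77
eef_pos: [0.543, 0.0466, 0.1034]
orientation: [-0.585, 0.811, 0.0, -0.0]
ft_force: [-0.2, -1.1, 0.3]
grip_width: 0.0281
```

```bash
python3 - <<'E'
from h import *
np.set_printoptions(precision=4,suppress=True)
f=grab('wrist','w5.png');a=cv2.resize(f['img'],(800,600),interpolation=cv2.INTER_CUBIC);cv2.imwrite('pics/w5b.png',a[:,:,::-1])
o=robot.get_obs();print(o['eef_pos'],o['orientation'],o['grip_width'],o['ft_force'],o['qpos'])
E
```

```text
[0.543  0.047  0.1035] [-0.5853  0.8108  0.0002 -0.0003] 0.027313950915662383 [-0.1974  1.2723 -0.4824] [ 0.3837  0.3445 -0.3257 -0.0003 -0.9012 -0.7037]
```

View pics/w5b.png

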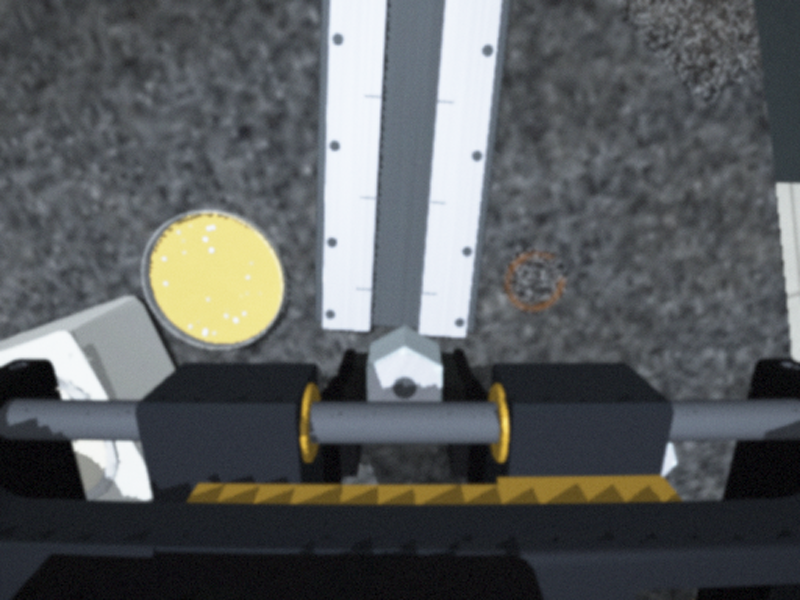

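The close view (800 px wide) shows the slot's inner edges running (389,0)→(371,330) and (442,0)→(420,333). The marks are near rows 291, 200 and 98, and the hex is held level. I'll fit the slot line from the inner edges.

```bash
cat >> h.py <<'E'
def slot(f,v0,v1,uc0,uc1,z=.016,half=32):
    # inner edges of the bright jaws along rows v0..v1; uc linear guess of slot centre
    g=f['img'].min(2).astype(float);g=cv2.GaussianBlur(g,(3,3),0);out=[]
    for s in (-1,1):
        P=[]
        for v in range(v0,v1,2):
            c=uc0+(uc1-uc0)*(v-v0)/(v1-v0);u=np.arange(int(c),int(c)+s*half,s);r=g[v,u]
            i=np.argmax(r>150)
            if i>2: P.append(onz(f,u[i]-s*(r[i]-150)/(r[i]-r[i-1]+1e-6),v,z)[:2])
        P=np.array(P)
        vx,vy,x,y=cv2.fitLine(P.astype(np.float32),cv2.DIST_HUBER,0,.001,.001).ravel().astype(float)
        d=np.array([vx,vy])*np.sign(vy);out.append((np.array([x,y]),d,P))
    return out
E
python3 - <<'E'
from h import *
np.set_printoptions(precision=4,suppress=True)
f=grab('wrist')
L,R=slot(f,5,205,266,253)
for p,d,P in (L,R): print('edge az',np.degrees(np.arctan2(d[1],d[0])),p)
d=(L[1]+R[1]);d/=np.linalg.norm(d);n=np.array([-d[1],d[0]])
print('width',(L[0]-R[0])@n); c=(L[0]@n+R[0]@n)/2
print('d',d,'az',np.degrees(np.arctan2(d[1],d[0])),'line n.c',c,n)
for vs in ((291,365,430),(200,368,437),(99,372,444)):
    a=onz(f,vs[1]*.64,vs[0]*.64,.016)[:2];b=onz(f,vs[2]*.64,(vs[0]+3)*.64,.016)[:2]
    t=(a+b)/2@d;print('station',t*d+c*n)
P=robot.get_obs()['eef_pos'][:2];print('tcp off n',P@n-c,'along',P@d)
E
```

```text
edge az 67.59029545827254 [0.5465 0.0016]
edge az 67.60460401664574 [ 0.4999 -0.0318]
width -0.030312493400651834
d [0.3811 0.9245] az 67.59744973750976 line n.c -0.4894712448113021 [-0.9245  0.3811]
station [0.5461 0.0403]
station [ 0.5251 -0.0106]
station [ 0.5041 -0.0615]
tcp off n 0.005379675266444672 along 0.2506768973695934
```

Slot width measures 30.3 mm (nominal 31), station spacing is 55.1 mm, and the slot azimuth is 67.6°. I'll turn by +0.071, shift onto station 1 and lower to just above the jaws.

>>> {"method": "jog_arm", "body": {
  "motion": [0,0.0054,-0.0051,0.01,0,0,0.071,0,0,0,0.025,0,0,0,0,0,0,0.025,0,0,0,0,0,0,0.02,0,0,0,0,0,0,0.008,0,0,0]
}}

```text
clock: 10.28
eef_pos: [0.5444, 0.0401, 0.0131]
orientation: [-0.556, 0.831, 0.001, -0.002]
ft_force: [0.5, 0.5, -1.2]
grip_width: 0.0273
```

>>> {"method": "jog_arm", "body": {
  "motion": [0,0,0,0,0,0,0,0,0,0,0,0,0,0,0,0,0,0,0,0,0]
}}

```text
clock: 10.53
eef_pos: [0.5479, 0.0404, 0.0171]
orientation: [-0.556, 0.831, -0.0, 0.001]
ft_force: [0.6, 0.5, -0.8]
grip_width: 0.0276
```

```bash
python3 - <<'E'
from h import *
np.set_printoptions(precision=4,suppress=True)
f=grab('wrist','w6.png')
o=robot.get_obs();P=o['eef_pos'];print(P,o['orientation'],o['grip_width'],o['ft_force'])
d=np.array([.3811,.9245]);n=np.array([-.9245,.3811]);x,y=o['orientation'][:2]
print('off n',P[:2]@n+.48947,'along',P[:2]@d-np.array([.5461,.0403])@d,'yaw',np.degrees(np.arctan2(2*y*y-1,2*x*y)))
a=f['img'][100:290,150:370];cv2.imwrite('pics/w6b.png',cv2.resize(a,None,fx=2.7,fy=2.7,interpolation=cv2.INTER_CUBIC)[:,:,::-1])
E
```

```text
[0.5479 0.0403 0.0173] [-0.5562  0.831  -0.0005  0.0015] 0.027893899486519307 [ 0.8101 -0.4631  0.4935]
off n -0.001719223119960922 along 0.0007010011467387667 yaw 157.58828786454927
```

View pics/w6b.png

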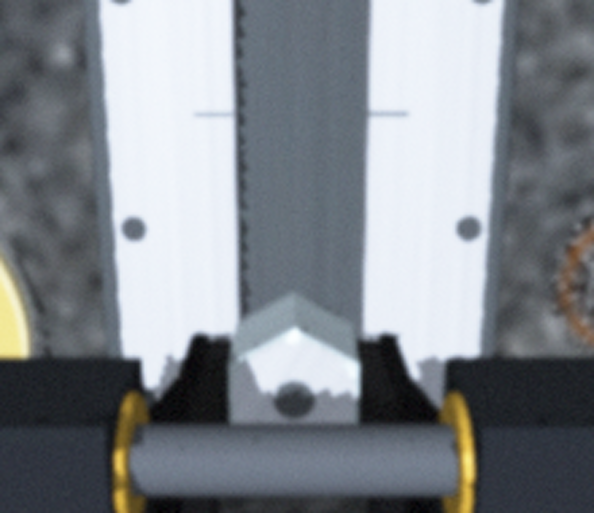

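The hex (edges at 235 and 360) sits about 1 mm left of the slot (240–363), agreeing with the −1.7 mm reading. I'll shift +1.3 mm in tool y and lower.

>>> {"method": "jog_arm", "body": {
  "motion": [0,0,0.0013,0,0,0,0,0,0,0,0,0,0,0,0,0,0,0.005,0,0,0,0,0,0,0,0,0,0]
}}

```text
clock: 10.92
eef_pos: [0.5451, 0.04, 0.0103]
orientation: [-0.556, 0.831, 0.0, -0.0]
ft_force: [-0.6, -0.5, -0.1]
grip_width: 0.0275
```

>>> {"method": "jog_arm", "body": {
  "motion": [0,0,0,0.004,0,0,0,0,0,0,0.004,0,0,0,0,0,0,0,0,0,0,0,0,0,0,0,0,0]
}}

```text
clock: 11.25
eef_pos: [0.5452, 0.04, 0.0022]
orientation: [-0.556, 0.831, 0.0, -0.001]
ft_force: [0.7, -0.0, -1.1]
grip_width: 0.0276
```

```bash
cat >> h.py <<'E'
def st():
    np.set_printoptions(precision=4,suppress=True)
    o=robot.get_obs();P=o['eef_pos'];x,y=o['orientation'][:2]
    d=np.array([.3811,.9245]);n=np.array([-.9245,.3811])
    print(o['clock'],P,'yaw',np.degrees(np.arctan2(2*y*y-1,2*x*y)).round(2),'w',o['grip_width'],'F',o['ft_force'],'off n',(P[:2]@n+.48947).round(4),'along',(P[:2]@d-np.array([.5461,.0403])@d).round(4),'q',o['qpos'])
def to(x,y):
    o=robot.get_obs();P=o['eef_pos'];a,b=o['orientation'][:2]
    D=np.array([x,y])-P[:2];print('tool d',D@[2*a*a-1,2*a*b],D@[2*a*b,2*b*b-1])
E
python3 -c "from h import *;st()"
```

```text
11.25 [0.5452 0.04   0.0022] yaw 157.54 w 0.027612087011536966 F [ 0.7012 -0.0408 -1.1378] off n 0.0007 along -0.0006 q [ 0.3699  0.4836 -0.4215 -0.     -0.6668 -0.7619]
```

>>> {"method": "jog_arm", "body": {
  "motion": [0.6,0,0,0,0,0,0,0.6,0,0,0,0,0,0,0.6,0,0,0,0,0,0,0.6,0,0,0,0,0,0,0.6,0,0,0,0,0,0]
}}

```text
clock: 11.67
eef_pos: [0.5457, 0.0402, 0.0029]
orientation: [-0.556, 0.831, -0.0, 0.0]
ft_force: [-0.5, -0.1, -0.3]
grip_width: 0.0493
```

>>> {"method": "jog_arm", "body": {
  "motion": [0.6,0,0,-0.01,0,0,0,0.65,0,0,-0.02,0,0,0,0.65,0,0,-0.03,0,0,0,0.65,0,0,-0.03,0,0,0,0.65,-0.0272,0.0175,0,0,0,0]
}}

```text
clock: 12.08
eef_pos: [0.5444, 0.0705, 0.0997]
orientation: [-0.554, 0.832, -0.002, 0.006]
ft_force: [1.3, 0.4, 0.6]
grip_width: 0.0564
```

>>> {"method": "jog_arm", "body": {
  "motion": [0.65,-0.0272,0.0175,0,0,0,0,0.65,-0.0272,0.0175,0,0,0,0,0.65,-0.0272,0.0175,0,0,0,0,0.65,-0.0272,0.0175,0,0,0,0,0.65,0,0,0,0,0,-0.125]
}}

```text
clock: 12.5
eef_pos: [0.5167, 0.204, 0.094]
orientation: [-0.609, 0.793, -0.0, 0.002]
ft_force: [0.6, -1.0, 1.0]
grip_width: 0.0567
```

>>> {"method": "jog_arm", "body": {
  "motion": [0.65,0,0,0,0,0,0,0.65,0,0,0,0,0,0,0.65,0,0,0,0,0,0,0.65,0,0,0,0,0,0]
}}

```text
clock: 12.83
eef_pos: [0.5167, 0.1983, 0.093]
orientation: [-0.606, 0.796, 0.0, 0.0]
ft_force: [0.4, 0.3, 0.3]
grip_width: 0.0563
```

```bash
python3 - <<'E'
from h import *
st();to(.516,.1988)
f=grab('wrist','w7.png')
for h in hexes(f,lo=185,amin=200,amax=4000,roi=(0,60,512,300)): print(h[:3],onz(f,h[0],h[1],.03),hexang(f,h[3],.03))
d=grab('side','d7.png')
E
```

```text
12.8333 [0.5167 0.1983 0.093 ] yaw 164.53 w 0.05626850489944038 F [0.3583 0.2748 0.3024] off n 0.0873 along 0.1349 q [ 0.6594  0.3694 -0.3182 -0.     -0.8833 -0.9293]
tool d -0.0002553109679682443 0.0008233957238829308
(259.77400391900716, 200.05290659699543, 765.5) [0.5155 0.1988 0.03  ] 44.423000997612945
(366.23870220162223, 168.88431826960215, 863.0) [0.4192 0.1963 0.03  ] 3.7366441992968475
```

Aligned over hex_30: yaw 164.5 against 164.4 needed, within 1 mm. Descend and grip.

>>> {"method": "jog_arm", "body": {
  "motion": [0.65,0,0.001,0.03,0,0,0,0.65,0,0,0.03,0,0,0,0.65,0,0,0.025,0,0,0,0.65,0,0,0.013,0,0,0,0.5,0,0,0,0,0,0]
}}

```text
clock: 13.35
eef_pos: [0.5136, 0.1974, -0.0085]
orientation: [-0.606, 0.796, 0.0, -0.004]
ft_force: [-0.9, 0.1, -0.4]
grip_width: 0.054
```

>>> {"method": "jog_arm", "body": {
  "motion": [0,0,0,0,0,0,0,0,0,0,0,0,0,0,0,0,0,0,0,0,0,0,0,0,0,0,0,0,0,0,0,0,0,0,0]
}}

```text
clock: 13.77
eef_pos: [0.5163, 0.2, -0.004]
orientation: [-0.607, 0.795, -0.0, 0.001]
ft_force: [-0.6, -0.2, 2.9]
grip_width: 0.0278
```

>>> {"method": "jog_arm", "body": {
  "motion": [0,0,0,0,0,0,0,0,0,0,0,0,0,0]
}}

```text
clock: 13.93
eef_pos: [0.5163, 0.1999, -0.0041]
orientation: [-0.607, 0.795, -0.0, 0.001]
ft_force: [-0.5, -0.6, 6.0]
grip_width: 0.0273
```

```bash
python3 -c "
from h import *
st();to(.5251,-.0106)"
```

```text
13.9333 [ 0.5163  0.1999 -0.0041] yaw 164.73 w 0.02728461493788568 F [-0.504  -0.5581  6.0433] off n 0.0883 along 0.1362 q [ 0.6624  0.5007 -0.4113  0.0005 -0.6569 -0.9294]
tool d 0.2007782113911532 -0.06393072254611691
```

>>> {"method": "jog_arm", "body": {
  "motion": [0,0,0,-0.02,0,0,0,0,0,0,-0.03,0,0,0,0,0,0,-0.03,0,0,0,0,0.0335,-0.0106,-0.015,0,0,0,0,0.0335,-0.0106,0,0,0,0]
}}

```text
clock: 14.35
eef_pos: [0.5211, 0.1311, 0.0938]
orientation: [-0.608, 0.794, -0.001, 0.004]
ft_force: [0.3, -1.1, -2.0]
grip_width: 0.0273
```

>>> {"method": "jog_arm", "body": {
  "motion": [0,0.0335,-0.0106,0,0,0,0,0,0.0335,-0.0106,0,0,0,0,0,0.0335,-0.0106,0,0,0,0,0,0.0335,-0.0106,0,0,0,0,0,0,0,0,0,0,0.124]
}}

```text
clock: 14.77
eef_pos: [0.5227, -0.0158, 0.0893]
orientation: [-0.554, 0.833, 0.0, -0.001]
ft_force: [0.3, -0.2, -0.3]
grip_width: 0.0278
```

>>> {"method": "jog_arm", "body": {
  "motion": [0,0,0,0,0,0,0,0,0,0,0,0,0,0,0,0,0,0,0,0,0,0,0,0,0,0,0,0]
}}

```text
clock: 15.1
eef_pos: [0.524, -0.0102, 0.0896]
orientation: [-0.558, 0.83, 0.0, -0.0]
ft_force: [0.8, 0.6, -0.8]
grip_width: 0.0276
```

```bash
python3 -c "
from h import *
st();to(.5251,-.0106);grab('wrist','w8.png')"
```

```text
15.1 [ 0.524  -0.0102  0.0896] yaw 157.78 w 0.027626840558799708 F [ 0.7938  0.6464 -0.7878] off n 0.0012 along -0.0551 q [ 0.2903  0.3292 -0.3928 -0.0001 -0.8489 -0.6781]
tool d -4.938454075209607e-05 -0.0011776276788146515
```

>>> {"method": "jog_arm", "body": {
  "motion": [0,0,-0.001,0.03,0,0,0,0,0,0,0.03,0,0,0,0,0,0,0.013,0,0,0,0,0,0,0,0,0,0,0,0,0,0,0,0,0]
}}

```text
clock: 15.57
eef_pos: [0.5249, -0.011, 0.0164]
orientation: [-0.557, 0.83, 0.0, -0.001]
ft_force: [1.5, -0.3, -0.4]
grip_width: 0.0275
```

>>> {"method": "jog_arm", "body": {
  "motion": [0,0,0,0,0,0,0,0,0,0,0,0,0,0]
}}

```text
clock: 15.73
eef_pos: [0.5262, -0.011, 0.0182]
orientation: [-0.557, 0.831, -0.001, 0.001]
ft_force: [0.8, 0.1, -1.1]
grip_width: 0.0278
```

```bash
python3 -c "
from h import *
st();to(.5251,-.0106)"
```

```text
15.7333 [ 0.5262 -0.011   0.0182] yaw 157.66 w 0.027790058575519624 F [ 0.7727  0.0895 -1.1207] off n -0.0012 along -0.055 q [ 0.2879  0.4314 -0.4627  0.0004 -0.6736 -0.6782]
tool d 9.309940146014141e-05 0.0011502657978931165
```

>>> {"method": "jog_arm", "body": {
  "motion": [0,0,0.0003,0,0,0,0,0,0,0,0.004,0,0,0,0,0,0,0.003,0,0,0,0,0,0,0.003,0,0,0,0,0,0,0.003,0,0,0]
}}

```text
clock: 16.15
eef_pos: [0.5245, -0.0115, 0.0035]
orientation: [-0.556, 0.831, 0.0, -0.0]
ft_force: [0.1, -0.8, -1.6]
grip_width: 0.0276
```

>>> {"method": "jog_arm", "body": {
  "motion": [0,0,0,0,0,0,0,0,0,0,0,0,0,0]
}}

```text
clock: 16.32
eef_pos: [0.5244, -0.0115, 0.0034]
orientation: [-0.556, 0.831, 0.0, -0.0]
ft_force: [-0.9, -0.3, -0.7]
grip_width: 0.0279
```

```bash
python3 -c "
from h import *
st();to(.4215,.195)"
```

```text
16.3167 [ 0.5244 -0.0115  0.0034] yaw 157.59 w 0.02794477527149273 F [-0.9033 -0.2781 -0.7155] off n 0.0003 along -0.0562 q [ 0.2876  0.4539 -0.4761  0.     -0.6415 -0.6787]
tool d -0.1516819045397026 0.17386501474649096
```

>>> {"method": "jog_arm", "body": {
  "motion": [0.6,0,0,0,0,0,0,0.6,0,0,0,0,0,0,0.6,0,0,0,0,0,0,0.6,0,0,0,0,0,0,0.6,0,0,0,0,0,0]
}}

```text
clock: 16.73
eef_pos: [0.5248, -0.0114, 0.0039]
orientation: [-0.556, 0.831, -0.0, 0.0]
ft_force: [-0.8, -0.5, -0.5]
grip_width: 0.0496
```

>>> {"method": "jog_arm", "body": {
  "motion": [0.6,0,0,-0.01,0,0,0,0.65,0,0,-0.025,0,0,0,0.65,0,0,-0.035,0,0,0,0.65,0,0,-0.03,0,0,0,0.65,-0.0253,0.029,0,0,0,0]
}}

```text
clock: 17.15
eef_pos: [0.5142, 0.0214, 0.1109]
orientation: [-0.555, 0.832, -0.003, 0.007]
ft_force: [1.5, 1.6, 0.4]
grip_width: 0.0561
```

>>> {"method": "jog_arm", "body": {
  "motion": [0.65,-0.0253,0.029,0,0,0,0,0.65,-0.0253,0.029,0,0,0,0,0.65,-0.0253,0.029,0,0,0,0,0.65,-0.0253,0.029,0,0,0,0,0.65,-0.0253,0.029,0,0,0,0]
}}

```text
clock: 17.57
eef_pos: [0.4207, 0.1967, 0.1048]
orientation: [-0.556, 0.831, 0.0, 0.001]
ft_force: [0.3, 0.1, -0.3]
grip_width: 0.0562
```

>>> {"method": "jog_arm", "body": {
  "motion": [0.65,0,0,0,0,0,-0.115,0.65,0,0,0,0,0,-0.115,0.65,0,0,0,0,0,-0.115,0.65,0,0,0,0,0,-0.115,0.65,0,0,0,0,0,0]
}}

```text
clock: 17.98
eef_pos: [0.4217, 0.1956, 0.1046]
orientation: [0.732, -0.681, 0.0, -0.001]
ft_force: [0.2, -0.1, -0.2]
grip_width: 0.0567
```

>>> {"method": "jog_arm", "body": {
  "motion": [0.65,0,0,0,0,0,0,0.65,0,0,0,0,0,0,0.65,0,0,0,0,0,0]
}}

```text
clock: 18.23
eef_pos: [0.4217, 0.1951, 0.104]
orientation: [0.73, -0.683, 0.0, -0.0]
ft_force: [0.2, 0.3, 0.8]
grip_width: 0.0566
```

```bash
python3 - <<'E'
from h import *
st();to(.4215,.1947)
f=grab('wrist','w9.png')
for h in hexes(f,lo=185,amin=200,amax=4000,roi=(0,60,512,300)): print(h[:3],onz(f,h[0],h[1],.036),hexang(f,h[3],.036))
E
```

```text
18.2333 [0.4217 0.1951 0.104 ] yaw -176.15 w 0.05657291343279289 F [0.2476 0.3416 0.7875] off n 0.174 along 0.0957 q [ 0.7846  0.2177 -0.5128  0.     -0.8401 -0.7175]
tool d 0.0004276737763147323 0.00019008535262812805
(258.8727551467367, 197.35304424003502, 761.0) [0.4211 0.1943 0.036 ] 3.9474583224530235
```

>>> {"method": "jog_arm", "body": {
  "motion": [0.65,0.0005,0,0.035,0,0,0,0.65,0,0,0.035,0,0,0,0.65,0,0,0.025,0,0,0,0.65,0,0,0.012,0,0,0,0.5,0,0,0,0,0,0]
}}

```text
clock: 18.7
eef_pos: [0.4199, 0.193, -0.006]
orientation: [0.731, -0.683, -0.0, 0.003]
ft_force: [-0.6, -0.0, -0.5]
grip_width: 0.0541
```

>>> {"method": "jog_arm", "body": {
  "motion": [0,0,0,0,0,0,0,0,0,0,0,0,0,0,0,0,0,0,0,0,0,0,0,0,0,0,0,0,0,0,0,0,0,0,0]
}}

```text
clock: 19.12
eef_pos: [0.4221, 0.1952, -0.0022]
orientation: [0.731, -0.682, 0.0, -0.001]
ft_force: [-0.9, -0.2, 2.8]
grip_width: 0.0278
```

>>> {"method": "jog_arm", "body": {
  "motion": [0,0,0,0,0,0,0,0,0,0,0,0,0,0]
}}

```text
clock: 19.28
eef_pos: [0.4221, 0.1952, -0.0024]
orientation: [0.731, -0.682, 0.0, -0.001]
ft_force: [-0.5, 0.4, 5.4]
grip_width: 0.028
```

```bash
python3 -c "
from h import *
st();to(.5041,-.0615)"
```

```text
19.2833 [ 0.4221  0.1952 -0.0024] yaw -176.03 w 0.028022920535767843 F [-0.5384  0.404   5.3727] off n 0.1736 along 0.096 q [ 0.784   0.3894 -0.6281  0.0003 -0.5516 -0.715 ]
tool d 0.2617659523260958 -0.06401167109983451
```

>>> {"method": "jog_arm", "body": {
  "motion": [0,0,0,-0.025,0,0,0,0,0,0,-0.035,0,0,0,0,0,0,-0.04,0,0,0,0,0.0374,-0.00914,0,0,0,0,0,0.0374,-0.00914,0,0,0,0]
}}

```text
clock: 19.7
eef_pos: [0.4467, 0.123, 0.0994]
orientation: [0.733, -0.681, 0.001, -0.004]
ft_force: [0.8, -0.4, -2.4]
grip_width: 0.0278
```

>>> {"method": "jog_arm", "body": {
  "motion": [0,0.0374,-0.00914,0,0,0,0,0,0.0374,-0.00914,0,0,0,0,0,0.0374,-0.00914,0,0,0,0,0,0.0374,-0.00914,0,0,0,0,0,0.0374,-0.00914,0,0,0,0]
}}

```text
clock: 20.12
eef_pos: [0.5033, -0.0639, 0.0964]
orientation: [0.731, -0.682, -0.0, 0.0]
ft_force: [1.3, 0.6, -2.0]
grip_width: 0.0274
```

>>> {"method": "jog_arm", "body": {
  "motion": [0,0,0,0,0,0,0.115,0,0,0,0,0,0,0.115,0,0,0,0,0,0,0.115,0,0,0,0,0,0,0.115,0,0,0,0,0,0,0]
}}

```text
clock: 20.53
eef_pos: [0.5029, -0.0623, 0.0962]
orientation: [-0.555, 0.832, 0.0, -0.001]
ft_force: [-0.4, 0.4, -1.5]
grip_width: 0.0278
```

>>> {"method": "jog_arm", "body": {
  "motion": [0,0,0,0,0,0,0,0,0,0,0,0,0,0,0,0,0,0,0,0,0]
}}

```text
clock: 20.78
eef_pos: [0.5034, -0.0619, 0.0966]
orientation: [-0.557, 0.83, 0.0, -0.0]
ft_force: [-0.3, 0.2, -1.5]
grip_width: 0.0276
```

```bash
python3 -c "
from h import *
st();to(.5041,-.0615);grab('wrist','w10.png');grab('scene','s10.png')"
```

```text
20.7833 [ 0.5034 -0.0619  0.0966] yaw 157.7 w 0.02760532898758231 F [-0.3     0.202  -1.5428] off n 0.0005 along -0.1107 q [ 0.1982  0.2946 -0.4243 -0.0001 -0.8521 -0.5873]
tool d -0.0005925571559436371 -0.000495159302945959
```

Descending to just above the jaws (z ≈ 0.018), letting it settle, then lowering slowly to 0.0055.

>>> {"method": "jog_arm", "body": {
  "motion": [0,-0.0005,-0.0004,0.03,0,0,0,0,0,0,0.03,0,0,0,0,0,0,0.018,0,0,0,0,0,0,0,0,0,0,0,0,0,0,0,0,0]
}}

```text
clock: 21.3
eef_pos: [0.5038, -0.0618, 0.0183]
orientation: [-0.557, 0.831, 0.0, -0.001]
ft_force: [1.2, 0.1, -0.9]
grip_width: 0.0279
```

>>> {"method": "jog_arm", "body": {
  "motion": [0,0,0,0,0,0,0,0,0,0,0,0,0,0,0,0,0,0,0,0,0]
}}

```text
clock: 21.55
eef_pos: [0.5052, -0.0615, 0.0202]
orientation: [-0.556, 0.831, -0.001, 0.001]
ft_force: [0.1, -0.2, -1.6]
grip_width: 0.0276
```

>>> {"method": "jog_arm", "body": {
  "motion": [0,0,0,0.003,0,0,0,0,0,0,0.003,0,0,0,0,0,0,0.003,0,0,0,0,0,0,0.003,0,0,0,0,0,0,0.001,0,0,0]
}}

```text
clock: 21.97
eef_pos: [0.5036, -0.0618, 0.0051]
orientation: [-0.556, 0.831, 0.0, -0.001]
ft_force: [0.6, 0.5, -1.5]
grip_width: 0.0277
```

>>> {"method": "jog_arm", "body": {
  "motion": [0,0,0,0,0,0,0,0,0,0,0,0,0,0]
}}

```text
clock: 22.13
eef_pos: [0.504, -0.0617, 0.0055]
orientation: [-0.556, 0.831, 0.0, -0.0]
ft_force: [0.1, 0.2, -1.2]
grip_width: 0.0274
```

```bash
python3 -c "
from h import *
st()"
```

```text
22.1333 [ 0.504  -0.0617  0.0055] yaw 157.6 w 0.02737640247261418 F [ 0.1369  0.1596 -1.152 ] off n -0.0 along -0.1104 q [ 0.1983  0.4293 -0.5159  0.     -0.6259 -0.5893]
```

>>> {"method": "jog_arm", "body": {
  "motion": [0.6,0,0,0,0,0,0,0.6,0,0,0,0,0,0,0.6,0,0,0,0,0,0,0.6,0,0,0,0,0,0,0.6,0,0,0,0,0,0]
}}

```text
clock: 22.55
eef_pos: [0.5043, -0.0617, 0.0059]
orientation: [-0.556, 0.831, -0.0, 0.0]
ft_force: [0.7, 0.5, -0.4]
grip_width: 0.0499
```

>>> {"method": "jog_arm", "body": {
  "motion": [0.6,0,0,-0.01,0,0,0,0.7,0,0,-0.025,0,0,0,0.7,0,0,-0.04,0,0,0,0.7,0,0,-0.04,0,0,0,0.7,-0.03,0,-0.025,0,0,0]
}}

```text
clock: 22.97
eef_pos: [0.5153, -0.0362, 0.1506]
orientation: [-0.555, 0.832, -0.001, 0.002]
ft_force: [2.4, -0.3, 0.2]
grip_width: 0.0605
```

>>> {"method": "jog_arm", "body": {
  "motion": [0.7,-0.04,0,0,0,0,0,0.7,-0.04,0,0,0,0,0,0.7,-0.03,0,0,0,0,0,0.7,0,0,0,0,0,0,0.7,0,0,0,0,0,0]
}}

```text
clock: 23.38
eef_pos: [0.5577, 0.0692, 0.1462]
orientation: [-0.557, 0.83, -0.0, 0.0]
ft_force: [-0.4, -0.7, -0.3]
grip_width: 0.061
```

```bash
python3 - <<'E'
from h import *
st()
f=grab('wrist','w11.png');cv2.imwrite('pics/w11b.png',cv2.resize(f['img'],(800,600),interpolation=cv2.INTER_CUBIC)[:,:,::-1])
E
```

```text
23.3833 [0.5577 0.0692 0.1462] yaw 157.74 w 0.06102682656846583 F [-0.4142 -0.7153 -0.3177] off n 0.0002 along 0.0311 q [ 0.4118  0.3253 -0.2314  0.     -1.0137 -0.8003]
```

View pics/w11b.png

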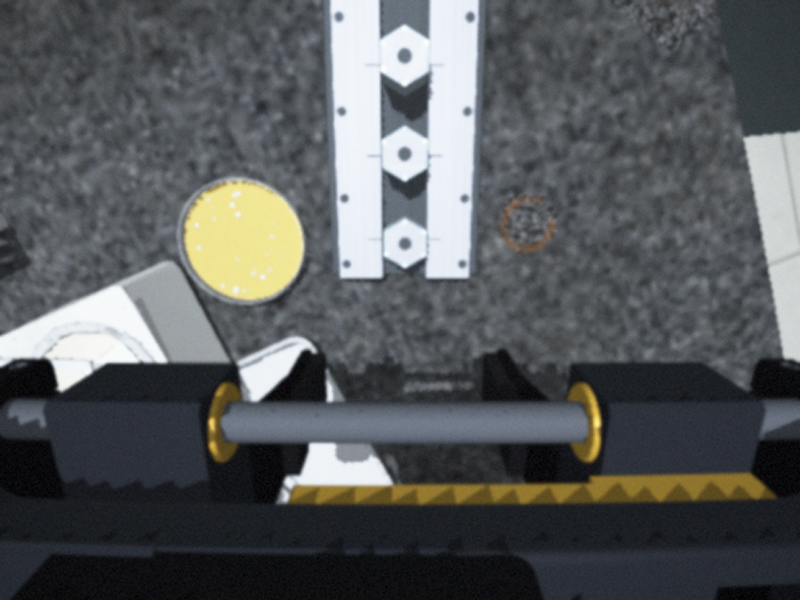

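All three standards stand in the slot at the marks with flats square to the jaws, at (405,56), (405,154) and (405,243). Now I'll go and look at the gauge.

>>> {"method": "jog_arm", "body": {
  "motion": [0.7,0.033,-0.0138,-0.0105,0,0,0,0.7,0.033,-0.0138,-0.0105,0,0,0,0.7,0.033,-0.0138,-0.0105,0,0,0,0.7,0.033,-0.0138,-0.0105,0,0,0,0.7,0.033,-0.0138,-0.0105,0,0,0]
}}

```text
clock: 23.85
eef_pos: [0.557, -0.1138, 0.1993]
orientation: [-0.556, 0.831, 0.0, -0.0]
ft_force: [1.0, 0.4, 0.7]
grip_width: 0.0612
```

>>> {"method": "jog_arm", "body": {
  "motion": [0.7,0.033,-0.0138,-0.0105,0,0,0,0.7,0.033,-0.0138,-0.0105,0,0,0,0.7,0,0,0,0,0,0,0.7,0,0,0,0,0,0,0.7,0,0,0,0,0,0]
}}

```text
clock: 24.27
eef_pos: [0.5576, -0.1832, 0.2191]
orientation: [-0.555, 0.832, 0.0, -0.0]
ft_force: [0.6, -0.2, 0.2]
grip_width: 0.0608
```

```bash
python3 - <<'E'
from h import *
st()
f=grab('wrist','w12.png');cv2.imwrite('pics/w12b.png',cv2.resize(f['img'],(800,600),interpolation=cv2.INTER_CUBIC)[:,:,::-1])
E
```

```text
24.2667 [ 0.5576 -0.1832  0.2191] yaw 157.49 w 0.06084922630323896 F [ 0.6182 -0.1878  0.1775] off n -0.0958 along -0.2023 q [-0.042   0.3092 -0.0614 -0.0005 -1.2009 -0.3507]
```

View pics/w12b.png

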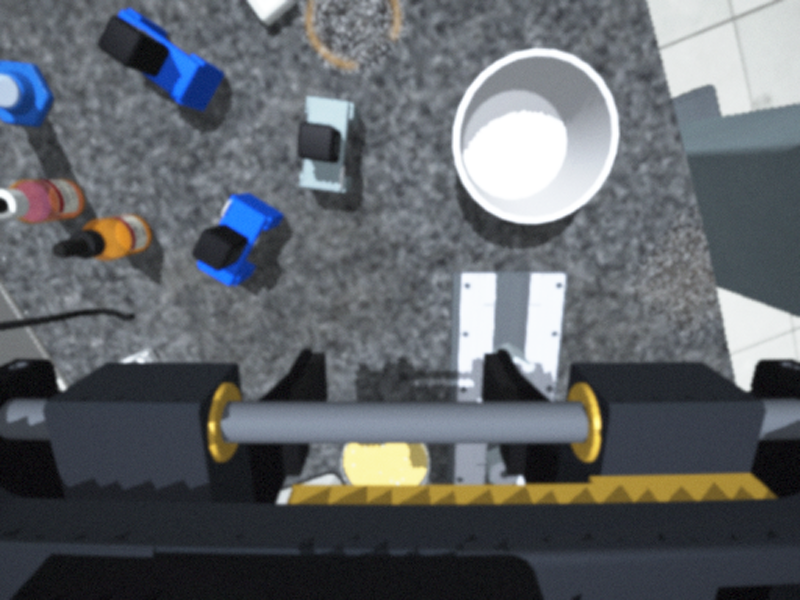

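The grey gauge's crossbar corners are at (308,97), (355,100), (347,192) and (300,188), with its black grip top near (317,141). The pot rim is centred at (536,136), and the blue gauges are at (165,60) and (237,240).

```bash
python3 - <<'E'
from h import *
f=grab('wrist')
C=np.array([onz(f,u*.64,v*.64,.046)[:2] for u,v in ((308,97),(355,100),(347,192),(300,188))])
print(C,C.mean(0),[np.linalg.norm(C[i]-C[i-1]) for i in range(4)])
for a,b in ((0,3),(1,2)):
    d=C[a]-C[b];print('long az',np.degrees(np.arctan2(d[1],d[0])))
# grip top
g=f['img'].astype(int);k=np.zeros(g.shape[:2],np.uint8);k[60:125,185:232]=1
m=((g.max(2)<70).astype(np.uint8))*k
cs,_=cv2.findContours(m,cv2.RETR_EXTERNAL,cv2.CHAIN_APPROX_NONE);c=max(cs,key=cv2.contourArea);print(cv2.boundingRect(c),cv2.minAreaRect(c))
x,y,w,h=cv2.boundingRect(c)
for p in ((x,y),(x,y+h),(x+w,y),(x+w,y+h)): print(p,onz(f,*p,.085)[:2])
# gray mask
m=((g[:,:,1]-g[:,:,0]>4)&(g.mean(2)>80)&(g[:,:,2]-g[:,:,0]<60)).astype(np.uint8)*k
cs,_=cv2.findContours(m,cv2.RETR_EXTERNAL,cv2.CHAIN_APPROX_NONE);c=max(cs,key=cv2.contourArea);r=cv2.minAreaRect(c);print(r,cv2.contourArea(c))
to(*C.mean(0))
R=[onz(f,u*.64,v*.64,.07)[:2] for u,v in ((453,135),(619,135),(536,48),(536,224))];print('pot',R,np.mean(R,0))
E
```

```text
[[ 0.57216112 -0.32953539]
 [ 0.54137211 -0.31433732]
 [ 0.57379293 -0.2567107 ]
 [ 0.60576442 -0.27334229]] [ 0.57327264 -0.29348142] [np.float64(0.06547401191740114), np.float64(0.034335764569297246), np.float64(0.06612062632772532), np.float64(0.03603867014653649)]
long az -120.87928595651175
long az -119.3621675712581
(217, 77, 15, 48) ((227.06967163085938, 101.03546142578125), (13.103407859802246, 48.4084358215332), 8.530765533447266)
(217, 77) [ 0.55469372 -0.30022717]
(217, 125) [ 0.57475135 -0.25634259]
(232, 77) [ 0.54049876 -0.29427766]
(232, 125) [ 0.55997304 -0.25017414]
((208.0, 92.0), (64.0, 46.0), 90.0) 1459.5
tool d 0.09724512685574052 -0.05655972297251582
pot [array([ 0.48707086, -0.26348653]), array([ 0.37938502, -0.21992678]), array([ 0.41599382, -0.29414059]), array([ 0.45295685, -0.18320033])] [ 0.43385164 -0.24018856]
```

Gauge outline measures 36 × 66 mm as specified, centred at (0.573, −0.293) with its y axis at azimuth 60°. I'll move over it and turn +0.13.

>>> {"method": "jog_arm", "body": {
  "motion": [0.6,0.0325,-0.0189,0,0,0,0,0.6,0.0325,-0.0189,0,0,0,0,0.6,0.0325,-0.0189,0,0,0,0,0.6,0,0,0.01,0,0,0.066,0.6,0,0,0.03,0,0,0.066]
}}

```text
clock: 24.78
eef_pos: [0.5769, -0.2964, 0.1828]
orientation: [-0.499, 0.867, -0.004, 0.003]
ft_force: [1.2, 0.2, -0.4]
grip_width: 0.0525
```

>>> {"method": "jog_arm", "body": {
  "motion": [0.6,0,0,0.03,0,0,0,0.6,0,0,0.03,0,0,0,0.6,0,0,0,0,0,0,0.6,0,0,0,0,0,0,0.6,0,0,0,0,0,0]
}}

```text
clock: 25.2
eef_pos: [0.5754, -0.2942, 0.1211]
orientation: [-0.501, 0.865, -0.001, 0.001]
ft_force: [0.5, 0.5, 0.5]
grip_width: 0.0522
```

```bash
python3 - <<'E'
from h import *
st();to(.5732,-.2935)
f=grab('wrist','w13.png');cv2.imwrite('pics/w13b.png',cv2.resize(f['img'][60:320,130:380],(600,624),interpolation=cv2.INTER_CUBIC)[:600,:,::-1])
for p in ([.5732,-.2935,.085],[.5732,-.2935,.046]): print(proj(f,p))
E
```

```text
25.2 [ 0.5754 -0.2942  0.1211] yaw 150.15 w 0.05217822163841254 F [0.4659 0.5237 0.5193] off n -0.1546 along -0.2981 q [-0.2222  0.4812 -0.05    0.0013 -1.0371 -0.2995]
tool d 0.000485581329631354 0.00225379225866885
(np.float64(261.28955791996174), np.float64(209.3593905641117))
(np.float64(261.0413463214489), np.float64(195.62545505652622))
```

View pics/w13b.png

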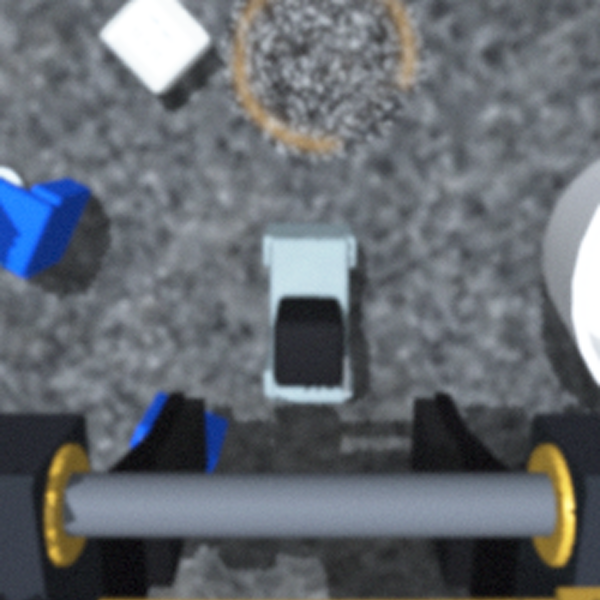

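The gauge grip sits between the fingers, within 2 px of the projected position. Descend 88 mm and grip.

>>> {"method": "jog_arm", "body": {
  "motion": [0.6,0.0005,0.0005,0.03,0,0,0,0.6,0,0,0.03,0,0,0,0.6,0,0,0.02,0,0,0,0.6,0,0,0.008,0,0,0,0.6,0,0,0,0,0,0]
}}

```text
clock: 25.67
eef_pos: [0.5732, -0.2944, 0.0309]
orientation: [-0.5, 0.866, 0.0, -0.0]
ft_force: [-0.3, 0.5, 0.2]
grip_width: 0.0523
```

>>> {"method": "jog_arm", "body": {
  "motion": [0,0,0,0,0,0,0,0,0,0,0,0,0,0,0,0,0,0,0,0,0,0,0,0,0,0,0,0,0,0,0,0,0,0,0],
  "force": 30
}}

```text
clock: 26.08
eef_pos: [0.5739, -0.2948, 0.0323]
orientation: [-0.5, 0.866, -0.001, 0.001]
ft_force: [1.4, -1.1, 0.3]
grip_width: 0.0265
```

>>> {"method": "jog_arm", "body": {
  "motion": [0,0,0,0,0,0,0,0,0,0,0,0,0,0,0,0,0,0,0,0,0]
}}

```text
clock: 26.33
eef_pos: [0.5742, -0.295, 0.0322]
orientation: [-0.5, 0.866, -0.001, 0.001]
ft_force: [0.7, -0.7, 2.6]
grip_width: 0.0238
```

```bash
python3 -c "
from h import *
st();to(.5461,.0403)"
```

```text
26.3333 [ 0.5742 -0.295   0.0322] yaw 150.06 w 0.02384280810805754 F [ 0.6917 -0.6687  2.6397] off n -0.1538 along -0.2992 q [-0.2241  0.5726 -0.1422  0.0007 -0.8536 -0.2989]
tool d -0.27648592999919064 0.19173721395292836
```

Gripped at 23.8 mm. I'll lift, turn +97.6° so the gauge's y axis lies across the slot, then carry it to hex_24.

>>> {"method": "jog_arm", "body": {
  "motion": [0,0,0,-0.01,0,0,0,0,0,0,-0.025,0,0,0,0,0,0,-0.035,0,0,0,0,0,0,-0.035,0,0,0,0,0,0,0,0,0,-0.12],
  "force": 40
}}

```text
clock: 26.75
eef_pos: [0.5766, -0.2962, 0.144]
orientation: [-0.553, 0.833, -0.005, 0.003]
ft_force: [2.8, -1.5, -2.5]
grip_width: 0.0236
```

>>> {"method": "jog_arm", "body": {
  "motion": [0,0,0,0,0,0,-0.122,0,0,0,0,0,0,-0.122,0,0,0,0,0,0,-0.122,0,0,0,0,0,0,-0.122,0,0,0,0,0,0,-0.122]
}}

```text
clock: 27.17
eef_pos: [0.5715, -0.2938, 0.1347]
orientation: [0.778, -0.628, -0.002, 0.0]
ft_force: [-0.2, 0.7, -4.2]
grip_width: 0.0236
```

>>> {"method": "jog_arm", "body": {
  "motion": [0,0,0,0,0,0,-0.122,0,0,0,0,0,0,-0.122,0,0,0,0,0,0,-0.122,0,0,0,0,0,0,-0.122,0,0,0,0,0,0,-0.122]
}}

```text
clock: 27.58
eef_pos: [0.5716, -0.2938, 0.1346]
orientation: [0.931, -0.366, -0.002, -0.0]
ft_force: [-0.1, -0.3, -4.8]
grip_width: 0.0238
```

>>> {"method": "jog_arm", "body": {
  "motion": [0,0,0,0,0,0,-0.122,0,0,0,0,0,0,-0.122,0,0,0,0,0,0,-0.119,0,0,0,0,0,0,0,0,0,0,0,0,0,0]
}}

```text
clock: 28.0
eef_pos: [0.5721, -0.2941, 0.1351]
orientation: [0.981, -0.196, -0.002, -0.0]
ft_force: [-0.3, -0.2, -4.4]
grip_width: 0.0236
```

```bash
python3 -c "
from h import *
st();to(.5457,.0402)"
```

```text
28.0 [ 0.5721 -0.2941  0.1351] yaw -112.59 w 0.023590112896004958 F [-0.308  -0.1508 -4.4188] off n -0.1515 along -0.2992 q [-0.2242  0.4674 -0.0345 -0.0009 -1.072   1.4011]
tool d -0.15281846023515733 -0.2984791487588347
```

>>> {"method": "jog_arm", "body": {
  "motion": [0,-0.017,-0.0332,0,0,0,0,0,-0.017,-0.0332,0,0,0,0,0,-0.017,-0.0332,0,0,0,0,0,-0.017,-0.0332,0,0,0,0,0,-0.017,-0.0332,0,0,0,0]
}}

```text
clock: 28.42
eef_pos: [0.5568, -0.1072, 0.1359]
orientation: [0.981, -0.196, -0.001, -0.0]
ft_force: [0.4, 0.5, -3.3]
grip_width: 0.0241
```

>>> {"method": "jog_arm", "body": {
  "motion": [0,-0.017,-0.0332,0,0,0,0,0,-0.017,-0.0332,0,0,0,0,0,-0.017,-0.0332,0,0,0,0,0,-0.017,-0.0332,0,0,0,0,0,0,0,0,0,0,0]
}}

```text
clock: 28.83
eef_pos: [0.5452, 0.0454, 0.1363]
orientation: [0.981, -0.193, 0.0, -0.001]
ft_force: [0.6, -1.7, -3.1]
grip_width: 0.0236
```

>>> {"method": "jog_arm", "body": {
  "motion": [0,0,0,0,0,0,0,0,0,0,0,0,0,0,0,0,0,0,0,0,0,0,0,0,0,0,0,0]
}}

```text
clock: 29.17
eef_pos: [0.5455, 0.0388, 0.136]
orientation: [0.981, -0.195, -0.0, 0.0]
ft_force: [0.1, -0.0, -4.2]
grip_width: 0.0238
```

```bash
python3 - <<'E'
from h import *
st();to(.5457,.0402)
f=grab('wrist','w14.png');cv2.imwrite('pics/w14b.png',cv2.resize(f['img'],(700,525),interpolation=cv2.INTER_CUBIC)[:,:,::-1])
s=grab('scene','s14.png')
E
```

```text
29.1667 [0.5455 0.0388 0.136 ] yaw -112.54 w 0.0237929719213522 F [ 0.0836 -0.0144 -4.1904] off n -0.0 along -0.0017 q [ 0.3675  0.3117 -0.2806 -0.     -0.9792  0.8099]
tool d -0.00032081874861955784 -0.0014162639173321736
```

View pics/w14b.png

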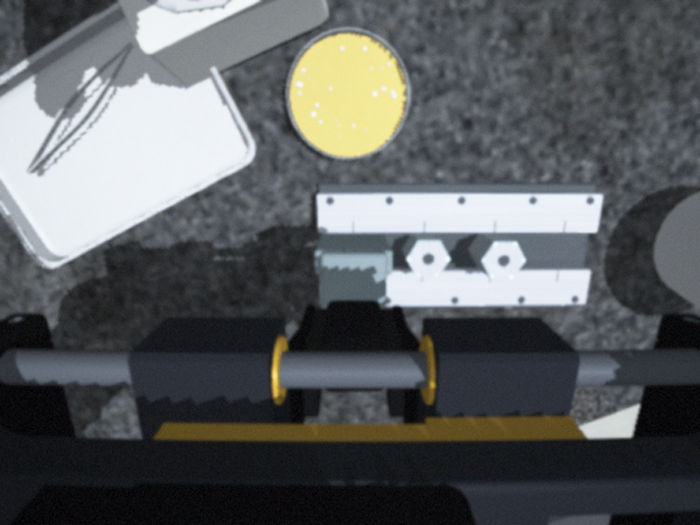

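The gauge is square to the slot and over hex_24. The other two standards are at (428,258) and (503,262), and the pot is clear. Lowering now.

>>> {"method": "jog_arm", "body": {
  "motion": [0,-0.0003,-0.0014,0.03,0,0,0,0,0,0,0.03,0,0,0,0,0,0,0.017,0,0,0,0,0,0,0,0,0,0,0,0,0,0,0,0,0]
}}

```text
clock: 29.68
eef_pos: [0.5457, 0.0405, 0.0588]
orientation: [0.981, -0.195, -0.001, 0.001]
ft_force: [0.3, -0.2, -2.5]
grip_width: 0.0239
```

>>> {"method": "jog_arm", "body": {
  "motion": [0,0,0,0,0,0,0,0,0,0,0.003,0,0,0,0,0,0,0.003,0,0,0,0,0,0,0.002,0,0,0,0,0,0,0,0,0,0]
}}

```text
clock: 30.1
eef_pos: [0.546, 0.0415, 0.0514]
orientation: [0.981, -0.194, 0.0, -0.0]
ft_force: [-0.1, 0.6, -3.4]
grip_width: 0.024
```

>>> {"method": "jog_arm", "body": {
  "motion": [0,0,0,0.002,0,0,0,0,0,0,0,0,0,0,0,0,0,0,0,0,0]
}}

```text
clock: 30.35
eef_pos: [0.5459, 0.0414, 0.0492]
orientation: [0.981, -0.194, -0.0, 0.0]
ft_force: [-0.2, -0.1, -4.0]
grip_width: 0.0239
```

```bash
python3 - <<'E'
from h import *
st();to(.5457,.0402)
E
```

```text
30.35 [0.5459 0.0414 0.0492] yaw -112.39 w 0.023936043464834987 F [-0.1916 -0.114  -4.0499] off n 0.0006 along 0.0009 q [ 0.3719  0.4163 -0.3793 -0.     -0.7753  0.8081]
tool d 0.0003053893972214565 0.001186280741079681
```

>>> {"method": "jog_arm", "body": {
  "motion": [0,0,0,0.001,0,0,0,0,0,0,0,0,0,0,0,0,0,0,0,0,0]
}}

```text
clock: 30.6
eef_pos: [0.5459, 0.0414, 0.0482]
orientation: [0.981, -0.194, 0.0, -0.0]
ft_force: [0.3, -0.1, -2.2]
grip_width: 0.0238
```

>>> {"method": "jog_arm", "body": {
  "motion": [0,0,0,0.001,0,0,0,0,0,0,0,0,0,0,0,0,0,0,0,0,0,0,0,0,0,0,0,0]
}}

```text
clock: 30.93
eef_pos: [0.5461, 0.0414, 0.0481]
orientation: [0.981, -0.194, 0.0, -0.0]
ft_force: [-2.9, 1.5, 6.2]
grip_width: 0.0238
```

Contact is at z = 0.0481 (expected 0.0482), pressed flat with about 10 N. I'll hold a moment, then lift over to hex_30.

>>> {"method": "jog_arm", "body": {
  "motion": [0,0,0,0,0,0,0,0,0,0,0,0,0,0,0,0,0,0,0,0,0,0,0,0,0,0,0,0,0,0,0,0,0,0,0]
}}

```text
clock: 31.35
eef_pos: [0.5461, 0.0414, 0.0481]
orientation: [0.981, -0.194, 0.0, -0.0]
ft_force: [-3.3, 0.9, 5.5]
grip_width: 0.0239
```

```bash
python3 - <<'E'
from h import *
st()
d=grab('side','d15.png');s=grab('scene','s15.png')
a=cv2.resize(s['img'][150:250,210:300],(540,600),interpolation=cv2.INTER_CUBIC);cv2.imwrite('pics/z15.png',a[:,:,::-1])
E
```

```text
31.35 [0.5461 0.0414 0.0481] yaw -112.37 w 0.023861144346633514 F [-3.3033  0.8549  5.5213] off n 0.0004 along 0.001 q [ 0.372   0.4178 -0.3805  0.0004 -0.772   0.8081]
```

>>> {"method": "jog_arm", "body": {
  "motion": [0,0,0,-0.01,0,0,0,0,0,0,-0.02,0,0,0,0,0,0,-0.025,0,0,0,0,0.0002,0.028,0,0,0,0,0,0,0.029,0,0,0,0]
}}

```text
clock: 31.87
eef_pos: [0.5262, -0.0106, 0.1039]
orientation: [0.981, -0.193, 0.002, -0.001]
ft_force: [0.0, -0.8, -4.6]
grip_width: 0.0233
```

>>> {"method": "jog_arm", "body": {
  "motion": [0,0,0,0,0,0,0,0,0,0,0,0,0,0,0,0,0,0,0,0,0,0,0,0,0,0,0,0,0,0,0,0,0,0,0]
}}

```text
clock: 32.28
eef_pos: [0.5248, -0.0108, 0.1021]
orientation: [0.981, -0.194, 0.0, -0.0]
ft_force: [-0.6, -0.1, -5.3]
grip_width: 0.0234
```

```bash
python3 -c "
from h import *
st();to(.5247,-.0114)"
```

```text
32.2833 [ 0.5248 -0.0108  0.1021] yaw -112.35 w 0.02344836012203572 F [-0.6134 -0.1022 -5.2558] off n 0.0002 along -0.0554 q [ 0.2887  0.3149 -0.3763 -0.0001 -0.8795  0.8921]
tool d 0.00015980562160104153 0.0005408909906859311
```

>>> {"method": "jog_arm", "body": {
  "motion": [0,0,0.0005,0.025,0,0,0,0,0,0,0.02,0,0,0,0,0,0,0,0,0,0,0,0,0,0,0,0,0,0,0,0,0,0,0,0]
}}

```text
clock: 32.7
eef_pos: [0.5252, -0.0115, 0.0581]
orientation: [0.981, -0.194, 0.001, -0.0]
ft_force: [-0.6, -0.1, -3.6]
grip_width: 0.0238
```

>>> {"method": "jog_arm", "body": {
  "motion": [0,0,0,0.004,0,0,0,0,0,0,0.003,0,0,0,0,0,0,0.001,0,0,0,0,0,0,0.001,0,0,0,0,0,0,0,0,0,0]
}}

```text
clock: 33.12
eef_pos: [0.5245, -0.0118, 0.0484]
orientation: [0.981, -0.194, 0.0, -0.0]
ft_force: [-0.0, 0.4, -3.4]
grip_width: 0.0238
```

>>> {"method": "jog_arm", "body": {
  "motion": [0,0,0,0,0,0,0,0,0,0,0.001,0,0,0,0,0,0,0,0,0,0,0,0,0,0,0,0,0]
}}

```text
clock: 33.45
eef_pos: [0.5246, -0.0118, 0.0481]
orientation: [0.981, -0.194, 0.001, -0.0]
ft_force: [-1.7, 1.6, 3.8]
grip_width: 0.0236
```

```bash
python3 -c "
from h import *
st();to(.5247,-.0114)"
```

```text
33.45 [ 0.5246 -0.0118  0.0481] yaw -112.37 w 0.02359706967803663 F [-1.7456  1.5659  3.8319] off n -0.0 along -0.0564 q [ 0.2872  0.3857 -0.437   0.0005 -0.7471  0.8929]
tool d -8.575141555864828e-05 -0.0004064066677070273
```

View pics/z15.png

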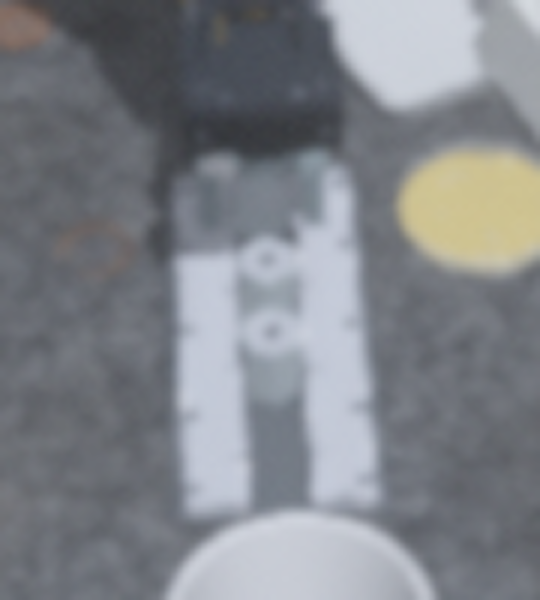

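The view shows the gauge's legs on both jaws astride hex_24; here on hex_30 it seats at z = 0.0481 as before. Hold, then on to hex_36.

>>> {"method": "jog_arm", "body": {
  "motion": [0,0,0,0,0,0,0,0,0,0,0,0,0,0,0,0,0,0,0,0,0,0,0,0,0,0,0,0,0,0,0,0,0,0,0]
}}

```text
clock: 33.87
eef_pos: [0.5246, -0.0118, 0.0481]
orientation: [0.981, -0.194, 0.001, -0.0]
ft_force: [-1.3, 0.9, 5.7]
grip_width: 0.0238
```

>>> {"method": "jog_arm", "body": {
  "motion": [0,0,0,-0.01,0,0,0,0,0,0,-0.02,0,0,0,0,0,0,-0.025,0,0,0,0,0,0.027,0,0,0,0,0,0,0.0268,0,0,0,0]
}}

```text
clock: 34.28
eef_pos: [0.5048, -0.0612, 0.1036]
orientation: [0.981, -0.193, 0.002, -0.001]
ft_force: [-0.5, -0.5, -5.7]
grip_width: 0.0239
```

>>> {"method": "jog_arm", "body": {
  "motion": [0,0,0,0,0,0,0,0,0,0,0,0,0,0,0,0,0,0,0,0,0,0,0,0,0,0,0,0,0,0,0,0,0,0,0]
}}

```text
clock: 34.7
eef_pos: [0.504, -0.0611, 0.102]
orientation: [0.981, -0.194, -0.0, 0.0]
ft_force: [1.2, 0.5, -5.2]
grip_width: 0.0235
```

```bash
python3 -c "
from h import *
st();to(.5042,-.0617)"
```

```text
34.7 [ 0.504  -0.0611  0.102 ] yaw -112.35 w 0.02352531475046771 F [ 1.2303  0.4768 -5.2008] off n 0.0003 along -0.1098 q [ 0.1996  0.2884 -0.4166 -0.0001 -0.8659  0.9812]
tool d 0.00046326909007511695 0.00047137269631287803
```

>>> {"method": "jog_arm", "body": {
  "motion": [0,0.0003,0.0005,0.025,0,0,0,0,0,0,0.02,0,0,0,0,0,0,0,0,0,0,0,0,0,0,0,0,0,0,0,0,0,0,0,0]
}}

```text
clock: 35.12
eef_pos: [0.5047, -0.0619, 0.0581]
orientation: [0.981, -0.194, 0.001, 0.0]
ft_force: [-0.7, 0.4, -3.4]
grip_width: 0.024
```

>>> {"method": "jog_arm", "body": {
  "motion": [0,0,0,0.004,0,0,0,0,0,0,0.003,0,0,0,0,0,0,0.001,0,0,0,0,0,0,0.001,0,0,0,0,0,0,0,0,0,0]
}}

```text
clock: 35.53
eef_pos: [0.5041, -0.0621, 0.0484]
orientation: [0.981, -0.194, 0.0, -0.0]
ft_force: [-0.3, -0.3, -3.5]
grip_width: 0.0237
```

>>> {"method": "jog_arm", "body": {
  "motion": [0,0,0,0,0,0,0,0,0,0,0.001,0,0,0,0,0,0,0,0,0,0,0,0,0,0,0,0,0]
}}

```text
clock: 35.87
eef_pos: [0.5043, -0.0621, 0.0481]
orientation: [0.981, -0.194, 0.001, -0.0]
ft_force: [-1.2, 1.5, 4.4]
grip_width: 0.0233
```

>>> {"method": "jog_arm", "body": {
  "motion": [0,0,0,0,0,0,0,0,0,0,0,0,0,0,0,0,0,0,0,0,0,0,0,0,0,0,0,0,0,0,0,0,0,0,0]
}}

```text
clock: 36.28
eef_pos: [0.5042, -0.0622, 0.0481]
orientation: [0.981, -0.194, 0.001, -0.0]
ft_force: [-2.6, 0.7, 5.8]
grip_width: 0.0235
```

```bash
python3 -c "
from h import *
st();to(.5042,-.0617);to(.5732,-.2)
for n in ('side','scene'): grab(n,n+'16.png')"
```

```text
36.2833 [ 0.5042 -0.0622  0.0481] yaw -112.37 w 0.02351953078627367 F [-2.6009  0.7085  5.7539] off n -0.0004 along -0.1107 q [ 0.1975  0.3623 -0.4774  0.0005 -0.73    0.9825]
tool d -0.00022456334574687693 -0.00042021208956291253
tool d 0.11621043845380051 0.10122018019507079
```

All three checks seated at the same height. Now I'll stand the gauge on free bench at about (0.575, −0.25).

>>> {"method": "jog_arm", "body": {
  "motion": [0,0,0,-0.01,0,0,0,0,0,0,-0.02,0,0,0,0,0,0,-0.03,0,0,0,0,0.0229,0.0244,0,0,0,0,0,0.0229,0.0244,0,0,0,0]
}}

```text
clock: 36.8
eef_pos: [0.5287, -0.1242, 0.1094]
orientation: [0.981, -0.192, 0.002, -0.001]
ft_force: [0.7, -0.3, -4.4]
grip_width: 0.0239
```

>>> {"method": "jog_arm", "body": {
  "motion": [0,0.0229,0.0244,0,0,0,0,0,0.0229,0.0244,0,0,0,0,0,0.0229,0.0244,0,0,0,0,0,0.0229,0.0244,0,0,0,0,0,0,0,0,0,0,0]
}}

```text
clock: 37.22
eef_pos: [0.5763, -0.255, 0.1061]
orientation: [0.981, -0.196, 0.0, 0.001]
ft_force: [0.5, 0.5, -3.8]
grip_width: 0.0236
```

>>> {"method": "jog_arm", "body": {
  "motion": [0,0,0,0,0,0,0,0,0,0,0.03,0,0,0,0,0,0,0.025,0,0,0,0,0,0,0,0,0,0,0,0,0,0,0,0,0]
}}

```text
clock: 37.63
eef_pos: [0.5731, -0.2488, 0.0508]
orientation: [0.981, -0.194, -0.003, 0.0]
ft_force: [0.4, -0.3, -3.7]
grip_width: 0.0237
```

```bash
python3 -c "
from h import *
st()"
```

```text
37.6333 [ 0.5731 -0.2488  0.0508] yaw -112.34 w 0.023707311478772215 F [ 0.399  -0.3229 -3.6854] off n -0.1352 along -0.257 q [-0.151   0.5253 -0.175  -0.0002 -0.8758  1.332 ]
```

>>> {"method": "jog_arm", "body": {
  "motion": [0,0,0,0.008,0,0,0,0,0,0,0.006,0,0,0,0,0,0,0.003,0,0,0,0,0,0,0.001,0,0,0,0,0,0,0,0,0,0]
}}

```text
clock: 38.05
eef_pos: [0.5751, -0.2498, 0.0344]
orientation: [0.981, -0.194, 0.0, 0.0]
ft_force: [1.1, 0.7, -4.4]
grip_width: 0.0237
```

>>> {"method": "jog_arm", "body": {
  "motion": [0,0,0,0.001,0,0,0,0,0,0,0,0,0,0,0,0,0,0,0,0,0]
}}

```text
clock: 38.3
eef_pos: [0.5752, -0.25, 0.0335]
orientation: [0.981, -0.194, 0.0, 0.0]
ft_force: [-0.0, 0.5, -3.4]
grip_width: 0.0235
```

```bash
python3 -c "
from h import *
st()"
```

```text
38.3 [ 0.5752 -0.25    0.0335] yaw -112.4 w 0.023475569069986116 F [-0.0057  0.5152 -3.3995] off n -0.1376 along -0.2573 q [-0.1523  0.5464 -0.189   0.0001 -0.8349  1.3322]
```

>>> {"method": "jog_arm", "body": {
  "motion": [0,0,0,0.0015,0,0,0,0,0,0,0,0,0,0,0,0,0,0,0,0,0,0.3,0,0,0,0,0,0,0.6,0,0,0,0,0,0]
}}

```text
clock: 38.72
eef_pos: [0.5757, -0.2501, 0.0325]
orientation: [0.981, -0.194, 0.001, 0.0]
ft_force: [0.0, -0.0, 0.1]
grip_width: 0.0282
```

>>> {"method": "jog_arm", "body": {
  "motion": [0.6,0,0,0,0,0,0,0.6,0,0,0,0,0,0,0.6,0,0,0,0,0,0,0.6,0,0,0,0,0,0,0.6,0,0,0,0,0,0]
}}

```text
clock: 39.13
eef_pos: [0.5751, -0.2499, 0.0318]
orientation: [0.981, -0.194, 0.0, 0.0]
ft_force: [0.8, 0.0, 1.0]
grip_width: 0.0507
```

>>> {"method": "jog_arm", "body": {
  "motion": [0.6,0,0,-0.01,0,0,0,0.6,0,0,-0.03,0,0,0,0.6,0,0,-0.04,0,0,0,0.6,0,0,-0.04,0,0,0.121,0.6,0,0,0,0,0,0.121]
}}

```text
clock: 39.55
eef_pos: [0.5804, -0.252, 0.1627]
orientation: [0.95, -0.313, 0.009, 0.0]
ft_force: [1.1, -0.5, 2.0]
grip_width: 0.0517
```

>>> {"method": "jog_arm", "body": {
  "motion": [0.6,0,0,0,0,0,0.121,0.6,0,0,0,0,0,0.121,0.6,0,0,0,0,0,0.121,0.6,0,0,0,0,0,0.121,0.6,0,0,0,0,0,0.121]
}}

```text
clock: 39.97
eef_pos: [0.5751, -0.2499, 0.1527]
orientation: [0.813, -0.583, 0.0, -0.0]
ft_force: [-0.0, -0.9, -0.5]
grip_width: 0.0521
```

>>> {"method": "jog_arm", "body": {
  "motion": [0.6,0,0,0,0,0,0.121,0.6,0,0,0,0,0,0.121,0.6,0,0,0,0,0,0.121,0.6,0,0,0,0,0,0.121,0.6,0,0,0,0,0,0.121]
}}

```text
clock: 40.38
eef_pos: [0.5751, -0.2499, 0.1527]
orientation: [-0.602, 0.798, -0.0, 0.0]
ft_force: [0.1, 0.1, -0.7]
grip_width: 0.0522
```

>>> {"method": "jog_arm", "body": {
  "motion": [0.6,0,0,0,0,0,0.119,0.6,0,0,0,0,0,0,0.6,0,0,0,0,0,0]
}}

```text
clock: 40.63
eef_pos: [0.5752, -0.25, 0.1524]
orientation: [-0.558, 0.83, -0.0, 0.0]
ft_force: [-0.1, 0.0, 0.4]
grip_width: 0.0521
```

```bash
python3 - <<'E'
from h import *
st();to(.5042,-.0617)
f=grab('wrist','w17.png')
# pot rim: bright ellipse
g=f['img'].astype(int);m=((g.min(2)>120)&(g.max(2)-g.min(2)<40)).astype(np.uint8);m[:,:]*=1;m[235:]=0
cs,_=cv2.findContours(m,cv2.RETR_EXTERNAL,cv2.CHAIN_APPROX_NONE)
for c in cs:
    if cv2.contourArea(c)>300: print(cv2.boundingRect(c),cv2.contourArea(c))
E
```

```text
40.6333 [ 0.5752 -0.25    0.1524] yaw 157.77 w 0.05210177636662105 F [-0.0593  0.0189  0.4181] off n -0.1375 along -0.2573 q [-0.1523  0.4247 -0.0591  0.0001 -1.0863 -0.2357]
tool d -0.14743660725008356 0.13689301501473172
(0, 177, 18, 26) 316.5
(219, 152, 102, 61) 1658.5
(285, 89, 68, 43) 556.5
(160, 87, 80, 66) 835.5
(335, 73, 133, 141) 13077.5
(174, 3, 48, 49) 1264.5
(463, 0, 49, 96) 3071.0
(281, 0, 41, 18) 382.0
(227, 0, 78, 89) 2229.0
```

>>> {"method": "jog_arm", "body": {
  "motion": [0.6,-0.0295,0.0274,0,0,0,0,0.6,-0.0295,0.0274,0,0,0,0,0.6,-0.0295,0.0274,0,0,0,0,0.6,-0.0295,0.0274,0,0,0,0,0.6,-0.0294,0.0273,0,0,0,0]
}}

```text
clock: 41.1
eef_pos: [0.5038, -0.0601, 0.152]
orientation: [-0.557, 0.83, -0.0, 0.0]
ft_force: [0.6, 0.7, 0.2]
grip_width: 0.0524
```

>>> {"method": "jog_arm", "body": {
  "motion": [0.6,0,0,0.03,0,0,0,0.6,0,0,0.03,0,0,0,0.6,0,0,0,0,0,0,0.6,0,0,0,0,0,0,0.6,0,0,0,0,0,0]
}}

```text
clock: 41.52
eef_pos: [0.5059, -0.0618, 0.0931]
orientation: [-0.557, 0.831, -0.001, 0.001]
ft_force: [0.1, -0.3, -0.5]
grip_width: 0.0523
```

```bash
python3 - <<'E'
from h import *
st();to(.5042,-.0617)
f=grab('wrist','w18.png')
g=f['img'].astype(int)
# dark bore of hex near image centre, pot
for h in hexes(f,lo=150,amin=150,amax=60000,roi=(100,0,512,225)):
    c=h[3];print(h[:3],cv2.boundingRect(c.reshape(-1,1,2)),onz(f,h[0],h[1],.042)[:2])
E
```

```text
41.5167 [ 0.5059 -0.0618  0.0931] yaw 157.66 w 0.05233943793687346 F [ 0.0835 -0.3213 -0.5202] off n -0.0018 along -0.1097 q [ 0.198   0.3018 -0.4249  0.0011 -0.8422 -0.5887]
tool d 0.0005944476662104092 0.0016454182164922343
(495.6623595505618, 191.57209737827714, 1780.0) (475, 159, 37, 66) [0.3131 0.0057]
(260.56454688817985, 165.65192357061647, 9089.0) (208, 101, 106, 124) [ 0.4918 -0.0915]
(477.324770180078, 10.48444780254376, 1323.5) (441, 0, 71, 31) [ 0.3001 -0.1384]
(255.48192771084337, 6.805651176133103, 1162.0) (205, 0, 102, 18) [ 0.4511 -0.2001]
(106.23869463869462, 15.147785547785547, 357.5) (100, 0, 15, 30) [ 0.5536 -0.2382]
```

>>> {"method": "jog_arm", "body": {
  "motion": [0.6,0,0.0005,0.03,0,0,0,0.6,0,0,0.03,0,0,0,0.6,0,0,0.018,0,0,0,0.6,0,0,0.0075,0,0,0,0.6,0,0,0,0,0,0]
}}

```text
clock: 41.98
eef_pos: [0.5042, -0.0618, 0.0058]
orientation: [-0.556, 0.831, 0.0, -0.001]
ft_force: [0.2, 0.6, -0.7]
grip_width: 0.052
```

>>> {"method": "jog_arm", "body": {
  "motion": [0,0,0,0,0,0,0,0,0,0,0,0,0,0,0,0,0,0,0,0,0,0,0,0,0,0,0,0,0,0,0,0,0,0,0],
  "force": 30
}}

```text
clock: 42.4
eef_pos: [0.5047, -0.0612, 0.0072]
orientation: [-0.556, 0.831, -0.0, 0.001]
ft_force: [-0.7, 1.4, 3.3]
grip_width: 0.0272
```

>>> {"method": "jog_arm", "body": {
  "motion": [0,0,0,0,0,0,0,0,0,0,0,0,0,0,0,0,0,0,0,0,0]
}}

```text
clock: 42.65
eef_pos: [0.5047, -0.0611, 0.0071]
orientation: [-0.556, 0.831, -0.0, 0.001]
ft_force: [-1.0, 0.7, 6.4]
grip_width: 0.028
```

```bash
python3 -c "
from h import *
st();to(.434,-.24)"
```

```text
42.65 [ 0.5047 -0.0611  0.0071] yaw 157.62 w 0.028014976518561975 F [-0.9693  0.7008  6.4043] off n -0.0005 along -0.1095 q [ 0.1994  0.4268 -0.5145  0.0004 -0.6282 -0.5902]
tool d 0.1923250442675084 -0.00268395505996967
```

Gripped at 28.0 mm. Lift, move toward the pot and re-measure its rim on the way.

>>> {"method": "jog_arm", "body": {
  "motion": [0,0,0,-0.015,0,0,0,0,0,0,-0.03,0,0,0,0,0,0,-0.04,0,0,0,0,0,0,-0.03,0,0,0,0,0.035,0,0,0,0,0]
}}

```text
clock: 43.07
eef_pos: [0.4982, -0.0912, 0.128]
orientation: [-0.559, 0.829, -0.005, 0.007]
ft_force: [2.3, 0.0, -0.6]
grip_width: 0.028
```

>>> {"method": "jog_arm", "body": {
  "motion": [0,0.035,0,0,0,0,0,0,0.03,0,0,0,0,0,0,0,0,0,0,0,0,0,0,0,0,0,0,0,0,0,0,0,0,0,0]
}}

```text
clock: 43.48
eef_pos: [0.466, -0.1536, 0.121]
orientation: [-0.556, 0.831, 0.0, -0.0]
ft_force: [0.9, 0.4, -1.3]
grip_width: 0.0275
```

```bash
cat >> h.py <<'E'
def pot(f,vmax=225):
    m=((f['img'].min(2)>135)&(np.ptp(f['img'].astype(int),axis=2)<40)).astype(np.uint8);m[vmax:]=0
    cs,_=cv2.findContours(m,cv2.RETR_EXTERNAL,cv2.CHAIN_APPROX_NONE);c=max(cs,key=cv2.contourArea)[:,0]
    print('bbox',cv2.boundingRect(c.reshape(-1,1,2)))
    P=np.array([onz(f,u,v,.07)[:2] for u,v in cv2.convexHull(c.reshape(-1,1,2))[:,0]])
    (x,y),r=cv2.minEnclosingCircle(P.astype(np.float32)*1000);print('pot',x/1000,y/1000,'r',r/1000);return x/1000,y/1000
E
python3 -c "
from h import *
st();f=grab('wrist','w19.png');p=pot(f);to(*p)"
```

```text
43.4833 [ 0.466  -0.1536  0.121 ] yaw 157.57 w 0.027463674450914355 F [ 0.9184  0.3695 -1.3409] off n 0.0001 along -0.2098 q [ 0.0131  0.2382 -0.4313 -0.0002 -0.9015 -0.4045]
bbox (177, 5, 153, 161)
pot 0.43441009521484375 -0.24034127807617187 r 0.05884001922607422
tool d 0.09264527614855411 -0.003670634614480483
```

Pot confirmed at (0.434, −0.240), r = 58.8 mm. Lower inside the rim with a 15 mm offset and release.

>>> {"method": "jog_arm", "body": {
  "motion": [0,0.036,-0.0012,0,0,0,0,0,0.036,-0.0012,0,0,0,0,0,0.0356,-0.0012,0,0,0,0,0,0,0,0.02,0,0,0,0,0,0,0.03,0,0,0]
}}

```text
clock: 43.95
eef_pos: [0.4312, -0.2562, 0.0732]
orientation: [-0.556, 0.831, -0.003, 0.003]
ft_force: [1.3, -0.0, -1.9]
grip_width: 0.0278
```

>>> {"method": "jog_arm", "body": {
  "motion": [0,0,0,0.03,0,0,0,0,0,0,0,0,0,0,0,0,0,0,0,0,0,0,0,0,0,0,0,0,0.45,0,0,0,0,0,0]
}}

```text
clock: 44.37
eef_pos: [0.4305, -0.2546, 0.0432]
orientation: [-0.557, 0.831, -0.002, 0.001]
ft_force: [-0.2, 0.6, 0.2]
grip_width: 0.03
```

>>> {"method": "jog_arm", "body": {
  "motion": [0.45,0,0,0,0,0,0,0.45,0,0,0,0,0,0,0.45,0,0,0,0,0,0,0.45,0,0,0,0,0,0,0.45,0,0,0,0,0,0]
}}

```text
clock: 44.78
eef_pos: [0.4286, -0.2546, 0.0416]
orientation: [-0.556, 0.831, -0.0, 0.0]
ft_force: [0.7, -0.2, -0.5]
grip_width: 0.0386
```

>>> {"method": "jog_arm", "body": {
  "motion": [0.45,0,0,-0.04,0,0,0,0.45,0,0,-0.035,0,0,0,0.6,0,0,0,0,0,0,0.6,0,0,0,0,0,0]
}}

```text
clock: 45.12
eef_pos: [0.43, -0.255, 0.1185]
orientation: [-0.556, 0.831, -0.002, 0.002]
ft_force: [-1.2, 0.3, -0.5]
grip_width: 0.0462
```

```bash
python3 -c "
from h import *
st();f=grab('wrist','w20.png');pot(f,240);to(.5247,-.0114);s=grab('scene','s20.png')"
```

```text
45.1167 [ 0.43   -0.255   0.1185] yaw 157.6 w 0.04619987163488663 F [-1.2263  0.2878 -0.4924] off n -0.0052 along -0.3172 q [-0.2098  0.253  -0.418   0.0002 -0.8941 -0.1813]
bbox (335, 0, 177, 115)
pot 0.2690455322265625 -0.31194708251953124 r 0.08232208251953126
tool d -0.2613840863955303 0.0038516632721021654
```

>>> {"method": "jog_arm", "body": {
  "motion": [0.6,-0.0373,0.0006,0,0,0,0,0.6,-0.0373,0.0006,0,0,0,0,0.6,-0.0373,0.0006,0,0,0,0,0.6,-0.0373,0.0006,0,0,0,0,0.6,-0.0373,0.0006,0,0,0,0]
}}

```text
clock: 45.63
eef_pos: [0.4959, -0.0795, 0.1147]
orientation: [-0.556, 0.831, 0.001, -0.001]
ft_force: [1.0, -0.4, -0.2]
grip_width: 0.0524
```

>>> {"method": "jog_arm", "body": {
  "motion": [0.6,-0.0373,0.0006,0,0,0,0,0.6,-0.0373,0.0006,0,0,0,0,0.6,0,0,0,0,0,0,0.6,0,0,0,0,0,0,0.6,0,0,0,0,0,0]
}}

```text
clock: 46.05
eef_pos: [0.5228, -0.0117, 0.1148]
orientation: [-0.556, 0.831, 0.001, -0.002]
ft_force: [0.0, -0.6, 0.5]
grip_width: 0.0524
```

```bash
python3 - <<'E'
from h import *
st();to(.5247,-.0114);f=grab('wrist','w21.png')
# hex bore: expected pixel of hex top centre; find darkest blob near it
g=cv2.GaussianBlur(f['img'].mean(2),(3,3),0);u,v=proj(f,[.5247,-.0114,.036]);u,v=int(u),int(v);r=g[v-9:v+10,u-9:u+10]
w=np.clip(150-r,0,None);yy,xx=np.mgrid[-9:10,-9:10];print('bore px',u+(w*xx).sum()/w.sum(),v+(w*yy).sum()/w.sum(),w.sum(),'->',onz(f,u+(w*xx).sum()/w.sum(),v+(w*yy).sum()/w.sum(),.036)[:2])
E
```

```text
46.05 [ 0.5228 -0.0117  0.1148] yaw 157.61 w 0.05243286959626407 F [ 0.0284 -0.608   0.451 ] off n 0.0017 along -0.057 q [ 0.2879  0.2986 -0.3623 -0.0004 -0.9134 -0.6785]
tool d -0.0010173530627488295 -0.001619321339237175
bore px 256.5448678002315 195.41558354847325 936.0833333333334 -> [ 0.5243 -0.012 ]
```

Bore seen at (0.5243, −0.012), as expected. Descend and grip hex_30.

>>> {"method": "jog_arm", "body": {
  "motion": [0.6,-0.0005,-0.0014,0.035,0,0,0,0.6,0,0,0.035,0,0,0,0.6,0,0,0.03,0,0,0,0.6,0,0,0.011,0,0,0,0.6,0,0,0,0,0,0]
}}

```text
clock: 46.52
eef_pos: [0.522, -0.0138, 0.0019]
orientation: [-0.555, 0.832, 0.001, -0.004]
ft_force: [-0.3, -0.7, -0.0]
grip_width: 0.0524
```

>>> {"method": "jog_arm", "body": {
  "motion": [0,0,0,0,0,0,0,0,0,0,0,0,0,0,0,0,0,0,0,0,0,0,0,0,0,0,0,0,0,0,0,0,0,0,0]
}}

```text
clock: 46.93
eef_pos: [0.5259, -0.0115, 0.0063]
orientation: [-0.556, 0.831, -0.0, 0.001]
ft_force: [0.5, -0.2, 4.1]
grip_width: 0.0274
```

>>> {"method": "jog_arm", "body": {
  "motion": [0,0,0,0,0,0,0,0,0,0,0,0,0,0,0,0,0,0,0,0,0]
}}

```text
clock: 47.18
eef_pos: [0.5259, -0.0116, 0.0063]
orientation: [-0.556, 0.831, -0.0, 0.0]
ft_force: [-1.9, 0.1, 6.7]
grip_width: 0.0277
```

```bash
python3 -c "
from h import *
st();to(.434,-.24)"
```

```text
47.1833 [ 0.5259 -0.0116  0.0063] yaw 157.62 w 0.02774657219065159 F [-1.9278  0.1087  6.6834] off n -0.0011 along -0.0557 q [ 0.2869  0.4504 -0.4718  0.0005 -0.6476 -0.6778]
tool d 0.24621208403630426 -0.001982371196523544
```

>>> {"method": "jog_arm", "body": {
  "motion": [0,0,0,-0.015,0,0,0,0,0,0,-0.03,0,0,0,0,0,0,-0.04,0,0,0,0,0,0,-0.03,0,0,0,0,0.035,0,0,0,0,0]
}}

```text
clock: 47.6
eef_pos: [0.5198, -0.0409, 0.1274]
orientation: [-0.559, 0.829, -0.004, 0.008]
ft_force: [1.8, -0.7, -0.1]
grip_width: 0.0275
```

>>> {"method": "jog_arm", "body": {
  "motion": [0,0.035,0,0,0,0,0,0,0.035,0,0,0,0,0,0,0.035,0,0,0,0,0,0,0,0,0,0,0,0,0,0,0,0,0,0,0]
}}

```text
clock: 48.02
eef_pos: [0.4711, -0.1423, 0.1201]
orientation: [-0.555, 0.832, 0.0, 0.0]
ft_force: [0.1, 0.7, 0.1]
grip_width: 0.0276
```

>>> {"method": "jog_arm", "body": {
  "motion": [0,0,0,0,0,0,0,0,0,0,0,0,0,0]
}}

```text
clock: 48.18
eef_pos: [0.4726, -0.1404, 0.1202]
orientation: [-0.557, 0.831, -0.0, 0.0]
ft_force: [0.3, -0.8, -1.7]
grip_width: 0.0275
```

```bash
python3 -c "
from h import *
st();f=grab('wrist','w22.png');p=pot(f);to(*p)"
```

```text
48.1833 [ 0.4726 -0.1404  0.1202] yaw 157.65 w 0.027525952176330155 F [ 0.2729 -0.7533 -1.742 ] off n -0.001 along -0.1951 q [ 0.0412  0.2427 -0.4274 -0.0002 -0.9003 -0.4312]
bbox (177, 0, 156, 147)
pot 0.434293701171875 -0.24025726318359375 r 0.0586535530090332
tool d 0.10711773163615151 -0.0024674544985882133
```

>>> {"method": "jog_arm", "body": {
  "motion": [0,0.031,-0.0008,0,0,0,0,0,0.031,-0.0008,0,0,0,0,0,0.031,-0.0008,0,0,0,0,0,0,0,0.02,0,0,0,0,0,0,0.025,0,0,0]
}}

```text
clock: 48.65
eef_pos: [0.441, -0.2289, 0.0765]
orientation: [-0.556, 0.831, -0.002, 0.002]
ft_force: [-0.1, -0.1, -1.2]
grip_width: 0.0275
```

>>> {"method": "jog_arm", "body": {
  "motion": [0,0,0,0.02,0,0,0,0,0,0,0,0,0,0,0,0,0,0,0,0,0,0,0,0,0,0,0,0,0.45,0,0,0,0,0,0]
}}

```text
clock: 49.07
eef_pos: [0.4406, -0.2279, 0.0568]
orientation: [-0.557, 0.831, -0.001, 0.001]
ft_force: [0.9, -1.0, -0.1]
grip_width: 0.0298
```

>>> {"method": "jog_arm", "body": {
  "motion": [0.45,0,0,0,0,0,0,0.45,0,0,0,0,0,0,0.45,0,0,0,0,0,0,0.45,0,0,0,0,0,0,0.45,0,0,0,0,0,0]
}}

```text
clock: 49.48
eef_pos: [0.4391, -0.228, 0.0555]
orientation: [-0.556, 0.831, -0.0, 0.0]
ft_force: [-0.3, 0.6, -0.5]
grip_width: 0.039
```

>>> {"method": "jog_arm", "body": {
  "motion": [0.45,0,0,-0.035,0,0,0,0.45,0,0,-0.03,0,0,0,0.6,0,0,0,0,0,0,0.6,0,0,0,0,0,0]
}}

```text
clock: 49.82
eef_pos: [0.4402, -0.2282, 0.122]
orientation: [-0.556, 0.831, -0.002, 0.002]
ft_force: [-0.6, 0.2, -0.7]
grip_width: 0.0461
```

```bash
python3 -c "
from h import *
st();to(.5457,.0402);grab('wrist','w23.png')"
```

```text
49.8167 [ 0.4402 -0.2282  0.122 ] yaw 157.59 w 0.04610397099054696 F [-0.6292  0.2432 -0.6693] off n -0.0045 along -0.2886 q [-0.1501  0.2428 -0.4218  0.     -0.9015 -0.241 ]
tool d -0.2883356572376099 0.004771362785332953
```

Now hex_24.

>>> {"method": "jog_arm", "body": {
  "motion": [0.6,-0.036,0.0006,0,0,0,0,0.6,-0.036,0.0006,0,0,0,0,0.6,-0.036,0.0006,0,0,0,0,0.6,-0.036,0.0006,0,0,0,0,0.6,-0.036,0.0006,0,0,0,0]
}}

```text
clock: 50.28
eef_pos: [0.504, -0.059, 0.1188]
orientation: [-0.556, 0.831, 0.001, -0.001]
ft_force: [0.6, -0.4, -0.2]
grip_width: 0.0525
```

>>> {"method": "jog_arm", "body": {
  "motion": [0.6,-0.036,0.0006,0,0,0,0,0.6,-0.036,0.0006,0,0,0,0,0.6,-0.036,0.0004,0,0,0,0,0.6,0,0,0,0,0,0,0.6,0,0,0,0,0,0]
}}

```text
clock: 50.7
eef_pos: [0.5439, 0.0415, 0.1184]
orientation: [-0.557, 0.83, 0.001, -0.002]
ft_force: [0.1, 0.0, 0.1]
grip_width: 0.052
```

>>> {"method": "jog_arm", "body": {
  "motion": [0.6,0,0,0,0,0,0,0.6,0,0,0,0,0,0]
}}

```text
clock: 50.87
eef_pos: [0.5434, 0.039, 0.1194]
orientation: [-0.556, 0.831, 0.0, -0.001]
ft_force: [0.5, 0.2, 0.1]
grip_width: 0.0522
```

```bash
python3 - <<'E'
from h import *
st();to(.5457,.0402);f=grab('wrist','w24.png')
g=cv2.GaussianBlur(f['img'].mean(2),(3,3),0);u,v=proj(f,[.5457,.0402,.030]);u,v=int(u),int(v);r=g[v-9:v+10,u-9:u+10]
w=np.clip(150-r,0,None);yy,xx=np.mgrid[-9:10,-9:10];print('bore px',w.sum(),'->',onz(f,u+(w*xx).sum()/w.sum(),v+(w*yy).sum()/w.sum(),.03)[:2])
E
```

```text
50.8667 [0.5434 0.039  0.1194] yaw 157.53 w 0.052242194404153196 F [0.4924 0.1986 0.0994] off n 0.002 along -0.0022 q [ 0.3693  0.327  -0.3056 -0.0002 -0.9404 -0.7613]
tool d -0.0019516614255773192 -0.0016836672780517984
bore px 920.7083333333333 -> [0.5453 0.0401]
```

>>> {"method": "jog_arm", "body": {
  "motion": [0.6,-0.0015,-0.0014,0.035,0,0,0,0.6,0,0,0.035,0,0,0,0.6,0,0,0.026,0,0,0,0.6,0,0,0.012,0,0,0,0.6,0,0,0.006,0,0,0]
}}

```text
clock: 51.33
eef_pos: [0.5443, 0.0392, 0.0039]
orientation: [-0.555, 0.832, 0.001, -0.002]
ft_force: [0.4, 0.8, -0.0]
grip_width: 0.0526
```

>>> {"method": "jog_arm", "body": {
  "motion": [0.6,0,0,0.0025,0,0,0,0.6,0,0,0,0,0,0,0,0,0,0,0,0,0,0,0,0,0,0,0,0,0,0,0,0,0,0,0]
}}

```text
clock: 51.75
eef_pos: [0.5471, 0.0411, 0.0049]
orientation: [-0.556, 0.831, -0.0, 0.001]
ft_force: [-0.2, 0.1, 0.7]
grip_width: 0.0395
```

>>> {"method": "jog_arm", "body": {
  "motion": [0,0,0,0,0,0,0,0,0,0,0,0,0,0,0,0,0,0,0,0,0,0,0,0,0,0,0,0,0,0,0,0,0,0,0]
}}

```text
clock: 52.17
eef_pos: [0.5465, 0.0411, 0.0043]
orientation: [-0.556, 0.831, -0.0, 0.0]
ft_force: [-1.2, 0.6, 5.5]
grip_width: 0.027
```

```bash
python3 -c "
from h import *
st();to(.434,-.24)"
```

```text
52.1667 [0.5465 0.0411 0.0043] yaw 157.61 w 0.027004060276781178 F [-1.2013  0.6277  5.4941] off n -0.0001 along 0.0009 q [ 0.3709  0.4815 -0.4178  0.0001 -0.6709 -0.7618]
tool d 0.3027200097530972 -0.0030171065888936893
```

>>> {"method": "jog_arm", "body": {
  "motion": [0,0,0,-0.015,0,0,0,0,0,0,-0.03,0,0,0,0,0,0,-0.04,0,0,0,0,0,0,-0.035,0,0,0,0,0.036,0,0,0,0,0]
}}

```text
clock: 52.58
eef_pos: [0.5406, 0.0114, 0.1313]
orientation: [-0.559, 0.829, -0.004, 0.008]
ft_force: [2.8, -0.0, 1.1]
grip_width: 0.0273
```

>>> {"method": "jog_arm", "body": {
  "motion": [0,0.038,0,0,0,0,0,0,0.038,0,0,0,0,0,0,0.038,0,0,0,0,0,0,0.038,0,0,0,0,0,0,0,0,0,0,0,0]
}}

```text
clock: 53.0
eef_pos: [0.4709, -0.1368, 0.123]
orientation: [-0.554, 0.833, 0.001, -0.001]
ft_force: [0.3, 0.3, -0.5]
grip_width: 0.0274
```

>>> {"method": "jog_arm", "body": {
  "motion": [0,0,0,0,0,0,0,0,0,0,0,0,0,0,0,0,0,0,0,0,0]
}}

```text
clock: 53.25
eef_pos: [0.4751, -0.1322, 0.1235]
orientation: [-0.557, 0.831, 0.0, 0.0]
ft_force: [-0.1, -0.3, -1.2]
grip_width: 0.0274
```

```bash
python3 -c "
from h import *
st();f=grab('wrist','w25.png');p=pot(f);to(*p)"
```

```text
53.25 [ 0.4751 -0.1322  0.1235] yaw 157.65 w 0.02743348721186416 F [-0.0861 -0.271  -1.2474] off n -0.0002 along -0.1865 q [ 0.0585  0.239  -0.4225 -0.0001 -0.9092 -0.4485]
bbox (177, 0, 155, 136)
pot 0.43443817138671875 -0.2399701690673828 r 0.05875067520141602
tool d 0.11533926016754871 -0.0032929755545974895
```

>>> {"method": "jog_arm", "body": {
  "motion": [0,0.038,-0.001,0,0,0,0,0,0.038,-0.001,0,0,0,0,0,0.039,-0.001,0,0,0,0,0,0,0,0.02,0,0,0,0,0,0,0.02,0,0,0]
}}

```text
clock: 53.72
eef_pos: [0.4346, -0.2415, 0.0842]
orientation: [-0.556, 0.832, -0.001, 0.001]
ft_force: [1.3, 1.1, -1.8]
grip_width: 0.0274
```

>>> {"method": "jog_arm", "body": {
  "motion": [0,0,0,0.02,0,0,0,0,0,0,0,0,0,0,0,0,0,0,0,0,0,0,0,0,0,0,0,0,0.5,0,0,0,0,0,0]
}}

```text
clock: 54.13
eef_pos: [0.4352, -0.2402, 0.0651]
orientation: [-0.557, 0.831, -0.001, 0.001]
ft_force: [0.5, -0.3, -0.2]
grip_width: 0.0292
```

>>> {"method": "jog_arm", "body": {
  "motion": [0.5,0,0,0,0,0,0,0.5,0,0,0,0,0,0,0.5,0,0,0,0,0,0,0.5,0,0,0,0,0,0,0.5,0,0,0,0,0,0]
}}

```text
clock: 54.55
eef_pos: [0.4337, -0.2404, 0.064]
orientation: [-0.556, 0.831, -0.0, 0.0]
ft_force: [-0.6, 0.3, 0.1]
grip_width: 0.0433
```

>>> {"method": "jog_arm", "body": {
  "motion": [0.5,0,0,-0.035,0,0,0,0.5,0,0,-0.04,0,0,0,0.6,-0.035,0,-0.02,0,0,0,0.6,-0.04,0,0,0,0,0,0.6,-0.035,0,0,0,0,0]
}}

```text
clock: 54.97
eef_pos: [0.477, -0.1377, 0.1609]
orientation: [-0.556, 0.831, -0.001, 0.002]
ft_force: [-0.5, 0.6, -0.2]
grip_width: 0.051
```

>>> {"method": "jog_arm", "body": {
  "motion": [0.6,0,0,0,0,0,0,0.6,0,0,0,0,0,0,0.6,0,0,0,0,0,0,0.6,0,0,0,0,0,0,0.6,0,0,0,0,0,0]
}}

```text
clock: 55.38
eef_pos: [0.475, -0.1395, 0.1585]
orientation: [-0.556, 0.831, 0.0, -0.0]
ft_force: [-0.6, -0.1, 0.4]
grip_width: 0.052
```

```bash
python3 - <<'E'
from h import *
st();f=grab('wrist','w26.png');pot(f);s=grab('scene','s26.png')
a=cv2.resize(f['img'],(512,384));b=cv2.resize(s['img'][200:320,220:380],(512,384),interpolation=cv2.INTER_CUBIC)
cv2.imwrite('pics/w26b.png',cv2.resize(np.hstack([a,b]),(800,300))[:,:,::-1])
E
```

```text
55.3833 [ 0.475  -0.1395  0.1585] yaw 157.51 w 0.05203766954364137 F [-0.5587 -0.1276  0.3819] off n -0.0028 along -0.1934 q [ 0.043   0.2037 -0.369   0.0001 -0.9989 -0.4356]
bbox (188, 0, 137, 141)
pot 0.43483306884765627 -0.242970458984375 r 0.06155956649780273
```

View pics/w26b.png

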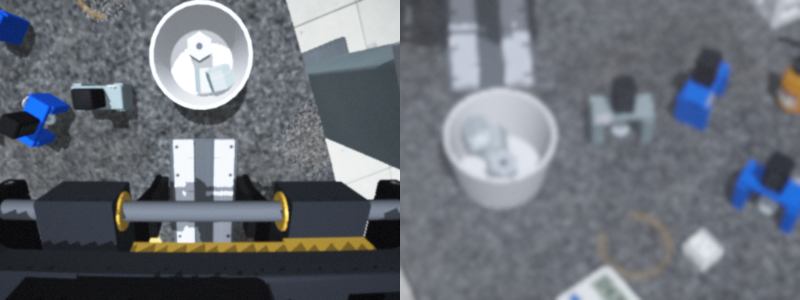

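```bash
python3 - <<'E'
from h import *
np.set_printoptions(precision=2,suppress=True)
s=grab('scene');d=grab('side');s0=cv2.imread('pics/s14.png')[:,:,::-1]
for P in ((.5457,.0402,.03),(.5247,-.0114,.036),(.5042,-.0617,.042)):
    r=[]
    for f in (s,d):
        u,v=map(int,proj(f,P));r.append(f['img'][v-1:v+2,u-3:u+4].mean())
    u,v=map(int,proj(s,P));print('station brightness scene,side',np.array(r),'before',s0[v-1:v+2,u-3:u+4].mean())
a=cv2.imread('pics/w26.png');h=cv2.cvtColor(a,cv2.COLOR_BGR2GRAY)[5:125,180:335]
print(h[10:115:5,40:120:4])
E
```

```text
station brightness scene,side [116.3  244.79] before 141.76190476190476
station brightness scene,side [ 84.67 162.37] before 188.04761904761904
station brightness scene,side [ 82.86 234.76] before 189.95238095238096
[[255 207 130 129 128 130 132 132 131 131 130 129 130 129 135 132 133 164
  252 254]
 [143 132 130 130 130 132 133 132 132 131 133 135 134 134 135 132 135 133
  132 219]
 [131 132 133 132 131 130 131 131 134 133 136 131 132 135 131 134 135 129
  130 132]
 [133 137 132 131 134 131 132 132 132 134 133 132 136 132 135 136 135 133
  132 132]
 [134 134 133 134 135 132 132 136 137 130 133 132 134 130 133 131 132 135
  131 134]
 [136 132 135 137 136 136 166 190 206 226 199 195 180 151 131 134 135 133
  135 133]
 [139 133 135 137 182 202 210 248 253 254 250 222 205 205 201 157 136 135
  135 136]
 [135 136 148 203 207 246 254 253 253 253 253 253 251 206 205 202 184 136
  138 139]
 [138 142 204 205 203 241 253 253 218 177 252 253 252 242 238 207 206 188
  136 137]
 [138 197 207 203 205 242 253 253 153 142 249 253 253 255 255 255 255 249
  178 145]
 [168 207 203 206 242 255 253 253 
[... 201 characters left out ...]
 255 255
  255 252]
 [202 254 255 255 255 255 255 206 198 178 206 208 205 242 255 255 255 253
  255 254]
 [214 255 255 255 255 255 255 225 206 206 208 207 211 225 233 232 225 221
  222 251]
 [254 255 255 255 255 255 255 250 201 246 250 239 220 225 226 231 227 222
  224 225]
 [228 255 255 255 255 255 255 252 206 242 250 160 223 234 235 236 236 226
  223 222]
 [197 255 255 255 255 255 255 254 204 238 250 215 169 239 237 237 236 223
  223 222]
 [203 209 255 255 255 255 255 255 204 233 250 248 138 232 235 237 238 230
  222 222]
 [209 216 222 255 255 255 255 255 206 225 250 249 198 193 236 234 236 235
  218 204]
 [219 219 222 226 249 255 255 255 207 220 250 249 247 148 234 223 199 171
  199 236]]
```

```bash
python3 -c "
from h import *
print(robot.finish_job());st()"
```

```text
the job is handed in; nothing more can be done
None
the job is handed in; nothing more can be done
```

I did the whole job with the three standards that were present, and handed it in at about 55 s of the 210 s allowed. hex_24, hex_30 and hex_36 were there; hex_42 was absent.

- **Standards in the slot:** I stood all three on the marked stations. The close view showed them on the marks with their flats square to the jaws.
- **Gauge checks:** I set the gauge astride hex_24, then hex_30, then hex_36, pressed down without letting go of it. All three seated at the same reported tool height of 48.1 mm, against 48.2 mm expected for legs flat on the jaws. I did not read the foot joint itself.
- **End state:** The gauge stands upright on free bench at about (0.575, −0.250). All three standards were released over the pot, and the pot stayed at about (0.434, −0.240). The last look showed the pot upright, the gauge standing on the bench and the three stations empty in the scene view. The gripper was clear of everything.

**Where checks failed or disagreed:**
- **First grasps:** The first two grasps of hex_24 closed on nothing. The pictures showed the fingertips about 19 mm above the reported tool point, so I corrected every later height by that.
- **Third standard in the pot:** The last picture clearly shows two standards in the pot. I inferred the third from a seam between two lying pieces and from grip readings that held at 27–28 mm until each release.
- **Side camera:** It showed bright spots where two stations lie, most likely the white jaw tops, while the scene camera showed the slot dark and empty. I did not resolve this further.

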